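# Draw the bearing out of the shuttle gauge and lock the slide

### The job

Bring the bearing out of the gauge for unloading: push the keeper lever aside by its upright tab so that its nose is well clear of the slide's notch, then hook a fingertip behind the slide's upturned lip and draw the slide gently out to its front stop with the bearing riding on it. Then push the keeper fully home again, into the slide's other notch, so that the slide is locked out. Only push and hook: never pinch the lip or the tab, do not touch or lift the bearing, and leave the things round about where they are.

Things in the scene. Friction and masses are not known exactly. Their poses are not given: they have to be found in the camera images.
- gauge: Shuttle gauge (bench comparator), fixed: grey base x -78 to +118, y -74 to +74 mm, two steel guideways (tops 44 mm above the bench), clamp post (to 72 mm) and at the back a round dial lying face up (55 mm across, 67 mm high, ends at x +166). Origin on the bench under the working centre, z up. The slide is drawn out along the gauge's own -x; the keeper lever lies along its +y side.
- slide (a joint): How far the aluminium slide is drawn out, m: 0 = home (start), 0.060 = at the front stop. 150 mm long, 104 wide (wings 115), top 44 mm above the bench, an upturned lip across its front end. About 4 N of friction; it stays where it is left. With the keeper's nose in a notch it is locked and gives only 2 or 3 mm.
- lip (a point): Middle of the top edge of the lip's inner face (the face towards the bearing). The lip is an upright wall 104 mm wide, 8 mm thick, 26 mm above the slide's top, its top 70 mm above the bench. Moves with the slide; axes as the gauge's. Behind it (+x) the slide's top is free for 50 mm up to the bearing; the index strip takes the 10 mm along the +y edge.
- keeper (a joint): Angle of the keeper lever, rad: 0 = fully home, parallel to the slide, nose in a notch (start 0 to 0.03); it swings away from the slide (tab towards the gauge's +y) to a stop at 0.45. The nose leaves the notch at about 0.10. About 0.1 N m of friction (under 1 N at the tab); it stays where it is left. It goes home only with the slide home or within 2 mm of its front stop.
- keeper_tab (a point): Centre of the keeper's upright tab, 130 mm from the pivot: a flat plate 30 mm long (along the lever), 10 mm thick, 53 to 81 mm above the bench. The lever under it is 10 mm thick too, 45 to 53 mm above the bench; nothing under it but the bench. Axes turn with the keeper, as the gauge's when home: -x from pivot to tab, -y out of the inner face, towards the slide.
- keeper_pivot (a point): The keeper's vertical pivot axis, at 45 mm above the bench, on the gauge's +y guideway. Fixed.
- rear_notch (a point): Middle of the rear of the two notches in the dark index strip (y +46 to +56 mm on the slide, up to 53 mm above the bench). Both are 14 mm wide, 60 mm apart: the front one takes the keeper's 9 mm nose when the slide is home, this one when the slide is at its front stop. Moves with the slide.
- bearing: Sealed steel bearing under test, 88 mm across, 22 mm high, 0.4 to 0.75 kg, lying loose on the slide behind two small locating pins (14 mm high). Origin at the centre of its underside.
- nest (a point): The bearing's place on the slide: centre, on the slide's top, 95 mm behind the lip's inner face. Moves with the slide.
- setting_ring: Bystander: loose steel step ring, 96 mm across, 24 mm high, lying beside the gauge near its front end.
- cup_bush: Bystander: grey flanged cup bush standing some way in front of the gauge, wide flange up, 78 mm across, 62 mm high.
- carton: Bystander: flat bearing carton, 139 x 138 x 43 mm.
- tape_roll: Bystander: roll of masking tape lying flat, 84 mm across, 19 mm high.
Things that resemble listed ones, but are neither listed nor needed, are in the scene too. What is shaped like the bearing but brown is not meant.

How it is judged:
By the outcome, as a careful person would: the job done as asked, in the order asked, and still so for the second after the job is handed in, with the robot touching nothing.
It also fails if it takes over 51 s, if anything falls off the work surface, if the arm or the gripper's body presses on something with over 40 N, if the wrist force passes 120 N, or if a joint passes its speed limit or range.

### The arm

A 6-joint arm with a two-finger parallel gripper is mounted at the origin on the work surface; the furniture and walls round the work are solid. World frame = base frame: x ahead of the robot, y to its left, z up, the work surface at z = 0. Lengths are in m, angles in degrees, forces in N, time in s.
With the tool pointing down it reaches from about 0.4 to 0.825 m from the base axis. Payload 7 kg.
Tool frame: the origin (TCP) lies midway between the tips of the shut fingers; the grasp point (between the pads) lies 19 mm behind it (r.hold_point_z is the distance from the TCP to the grasp point, in m); x points along the fingers, y is the direction in which the jaws open and shut, and the axes are right-handed (so a half turn about x gives the same grasp; the last joint's range is limited). The gripper opens to 88 mm and grips with 3 to 60 N. Pads are 19 mm wide; open, the fingers measure 130 mm over their backs; the gripper's body (78 mm by 193 mm) begins 47 mm behind the grasp point.
Start: joints at [-46.862, 20.546, 0.682, 0, -70.136, -16.507], TCP at [0.303, -0.603, 0.227] pointing down, gripper open.
Joint ranges: [-176.03, 176.03], [-82.01, 121.73], [-58.28, 71.71], [-173.87, 95.51], [-174.79, -0.11], [-173.66, 173.66]. Speed limits (degrees/s): [136.94, 136.94, 172.46, 180, 180, 180].

### API

Orientations are given as [roll, pitch, yaw] about the fixed x, y, z axes, in that order (R = Rz(yaw) Ry(pitch) Rx(roll)).
In Python, from plant import r, viewer, order gives the robot as it stands. The module is installed in compiled form; this text tells all that it offers.
- The arm moves only by the shell command python3 -m creep 'ROWS' [FORCE]. ROWS is JSON, a list of rows, each an object of numbers: "ax", "ay", "az": the turn, a rotation vector about the tool's x, y, z in degrees; "tx", "ty", "tz": the shift along the tool's x, y, z in m; "fingers": the finger opening in m, from 0 to 0.0876. A call has 1 to 5 rows; each row is the pose to reach, as a shift and turn from the pose commanded when the call began, along the tool's axes at that moment; what a row does not reach only later rows make up. A row lasts 1/10 s, in which the tool goes at most 50 mm and 8.59 degrees, less where a joint would pass 70% of its speed; a pose out of reach is approached as far as the arm can. A call with a gripper value outside its range is refused whole. The fingers move at their own pace and stop on an object; FORCE is the grip in N (left out, the last holds). Time passes only in rows, so rows that repeat a pose let the fingers close. It gives the time, the measured TCP pose, the force and the opening at its end, in the units of the state.
- r.get_state(): the state, without advancing time (a new reading comes with each control period).
- viewer.capture(name): name is "scene" or "top" or "wrist"; returns a dict with "pixels" (400x640x3 uint8, blue, green, red), "depth" (400x640 float32, m along the optical axis (not along the pixel's ray), 0 where there is no reading), "fx", "fy", "cx", "cy" (pixels), "k1" (the pictures are not rectified: a ray, as slopes to the right and down, at radius r is drawn at 1 + k1 r^2 times it, then the intrinsics apply), "rvec" (rotation vector, rad) and "tvec" (3), from world to camera coordinates, as OpenCV has them; the wrist camera has in their place "T_tool_cam" (4x4, takes a point from camera to tool coordinates, whose origin is the TCP and whose axes are the tool frame's). Camera axes: x right, y down, z forward; pixel columns grow to the right and rows downward; lengths in m; the calibration is good to about 2 mm. A picture is of the moment at which its call begins: read the wrist's pose just before it.
- order.close_job(): hands the job in, once; it reports no verdict.
The state is a dict: "time_s": time; "joints": joint angles; "qd": joint speeds; "joint_torque": joint torques, N m; "tcp_pos": TCP position; "eef_rot": TCP orientation; "contact_force": force on the tool from outside, world axes, zero at the start; "moment": the same for the moment, N m; "gripper_width": finger opening in m.
Only numpy, scipy, OpenCV 4.12 (cv2) and the standard library are available. Lean on these libraries where they do the work, as an engineer would, in place of code of your own. Each camera call takes 0.05 s, during which the arm holds its last target.

## Working session

There is one attempt and no reset: what is moved stays moved. The work goes in short steps, Python scripts to look and compute and a shell command to move; the robot and the scene stay as the last step left them, time stands still between calls to the robot, and variables do not carry over. Pictures are saved under pics/ and viewed, and the job is handed in when it is done.

```bash
ls; mkdir -p pics
cat > h.py <<'E'
import numpy as np, cv2
from scipy.spatial.transform import Rotation as Ro
from plant import r, viewer, order
def Twc(c,st=None):
    if "rvec" in c:
        R=cv2.Rodrigues(np.array(c["rvec"],float))[0]; t=np.array(c["tvec"],float).reshape(3)
        T=np.eye(4);T[:3,:3]=R.T;T[:3,3]=-R.T@t;return T
    T=np.eye(4);T[:3,:3]=Ro.from_euler('xyz',st["eef_rot"],degrees=True).as_matrix();T[:3,3]=st["tcp_pos"]
    return T@np.array(c["T_tool_cam"])
def rays(c,uv):
    uv=np.atleast_2d(np.array(uv,float))
    d=np.stack([(uv[:,0]-c["cx"])/c["fx"],(uv[:,1]-c["cy"])/c["fy"]],1)
    s=d.copy()
    for _ in range(10): s=d/(1+c["k1"]*(s**2).sum(1,keepdims=True))
    return np.c_[s,np.ones(len(s))]
def onplane(c,T,uv,z):
    d=rays(c,uv)@T[:3,:3].T; o=T[:3,3]
    return o+d*((z-o[2])/d[:,2])[:,None]
def cloud(c,T):
    v,u=np.mgrid[0:400,0:640]
    k=rays(c,np.c_[u.ravel(),v.ravel()])*c["depth"].ravel()[:,None]
    return (k@T[:3,:3].T+T[:3,3]).reshape(400,640,3)
def proj(c,T,P):
    P=np.atleast_2d(P); k=(P-T[:3,3])@T[:3,:3]; s=k[:,:2]/k[:,2:]; s=s*(1+c["k1"]*(s**2).sum(1,keepdims=True))
    return s*[c["fx"],c["fy"]]+[c["cx"],c["cy"]]
def cap(name):
    st=r.get_state(); c=viewer.capture(name); return c,Twc(c,st)
E
python3 - <<'E'
from h import *
st=r.get_state();print(st)
import pickle
for n in("scene","top","wrist"):
    c,T=cap(n); pickle.dump((c,T),open(n+"0.pkl","wb")); cv2.imwrite(f"pics/{n}0.png",c["pixels"]); print(n,c["fx"],c["k1"],T.round(3).tolist())
E
```

```text
pics
{'time_s': 0.0, 'joints': array([-4.68623657e+01,  2.05907091e+01,  6.32018239e-01, -2.02618612e-02,
       -7.01357294e+01, -1.65072268e+01]), 'qd': array([ 0.02501534,  0.05099805,  0.00698959,  0.03956571, -0.03933045,
        0.06787773]), 'joint_torque': array([ 1.22973674e-03, -5.82723927e+01,  2.93067133e+01,  6.99730128e+00,
        6.97033349e-03, -1.65691481e-04]), 'tcp_pos': array([ 0.30230651, -0.60295341,  0.22561711]), 'eef_rot': array([ 95.10359917,  89.90367702, 121.72710608]), 'contact_force': array([ 0.06448234, -0.12871677, -0.14314869]), 'moment': array([-0.05858999, -0.01102453,  0.04153483]), 'gripper_width': 0.08788736640611926}
scene 389.8990449719524 -0.032258280557458274 [[-0.885, -0.325, 0.334, -0.045], [-0.466, 0.648, -0.603, 0.959], [-0.021, -0.689, -0.725, 1.023], [0.0, 0.0, 0.0, 1.0]]
top 499.6652823532823 -0.08821460223316255 [[0.017, -0.979, 0.202, 0.084], [-1.0, -0.018, -0.002, 0.146], [0.006, -0.202, -0.979, 1.713], [0.0, 0.0, 0.0, 1.0]]
wrist 277.6756413939335 -0.015283738091185096 [[-0.448, 0.86, 0.246, 0.237], [0.894, 0.43, 0.125, -0.637], [0.002, 0.276, -0.961, 0.384], [0.0, 0.0, 0.0, 1.0]]
```

View pics/top0.png

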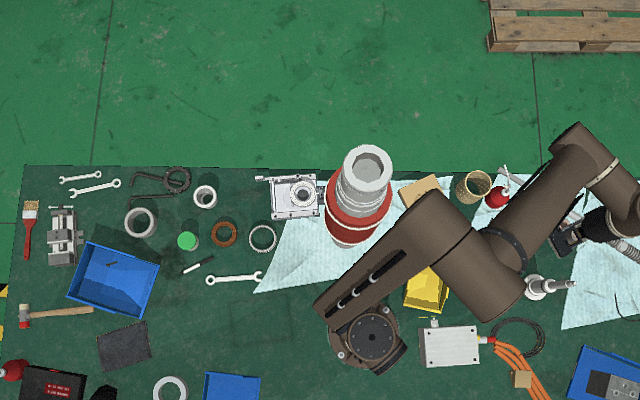

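View pics/scene0.png

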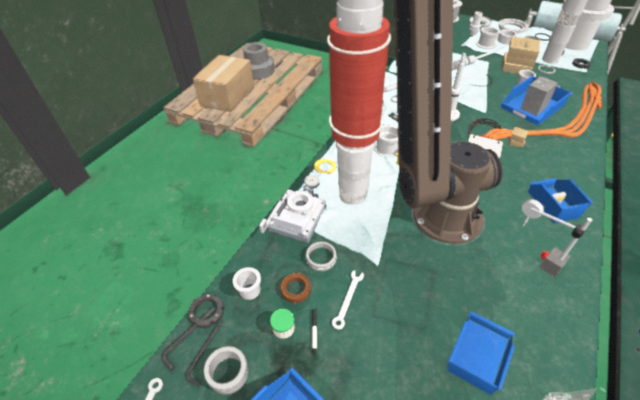

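View pics/wrist0.png

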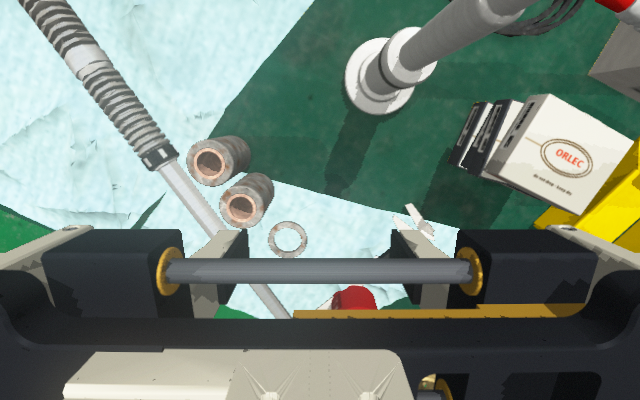

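Run:
```python
from h import *
import pickle
c,T=pickle.load(open("top0.pkl","rb"));im=c["pixels"][160:260,120:340]
cv2.imwrite("pics/a.png",cv2.resize(im,None,fx=3.6,fy=3.6,interpolation=cv2.INTER_CUBIC))
P=cloud(c,T)
for n,uv,z in [("post",(303,197),.07),("gauge",(293,197),.044),("tab",(262,178),.08),("ring",(262,238),.024),("brown",(223,234),.02),("cup",(204,197),.06)]:
    print(n,P[uv[1],uv[0]].round(3),onplane(c,T,uv,z).round(3))
c,T=pickle.load(open("scene0.pkl","rb"));im=c["pixels"][150:300,220:370]
cv2.imwrite("pics/b.png",cv2.resize(im,None,fx=4,fy=4,interpolation=cv2.INTER_CUBIC))
```

```text
post [0.448 0.209 0.045] [[0.443 0.208 0.07 ]]
gauge [0.445 0.243 0.056] [[0.448 0.244 0.044]]
tab [0.503 0.348 0.081] [[0.504 0.348 0.08 ]]
ring [ 0.31   0.349 -0.001] [[0.307 0.346 0.024]]
brown [ 0.322  0.485 -0.001] [[0.319 0.481 0.02 ]]
cup [0.451 0.559 0.002] [[0.439 0.545 0.06 ]]
```

View pics/a.png

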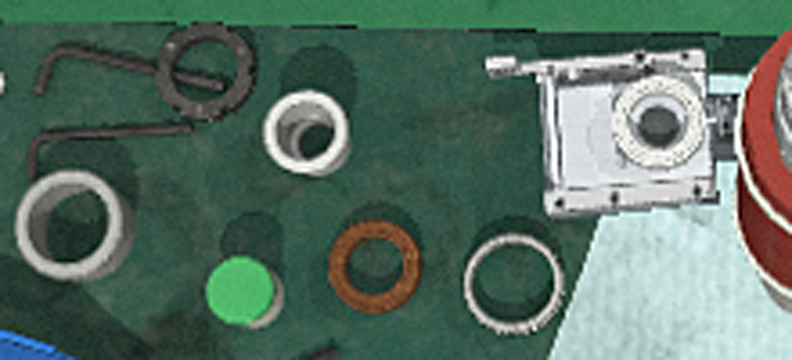

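View pics/b.png

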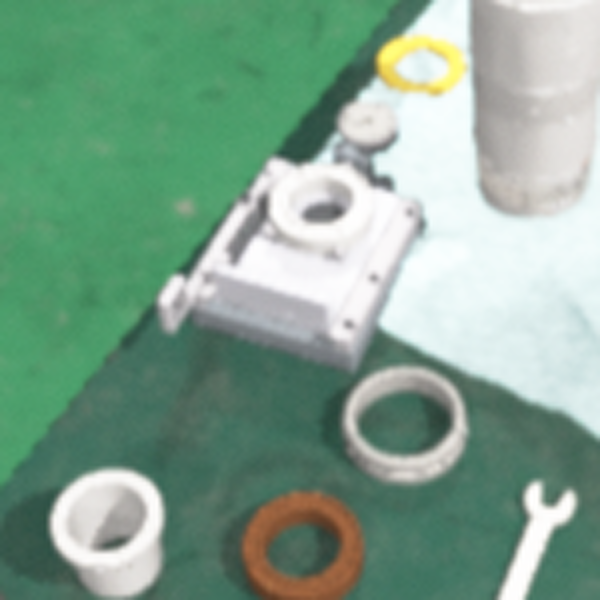

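Run:
```python
from h import *
import pickle
c,T=pickle.load(open("top0.pkl","rb"));P=cloud(c,T)
print(proj(c,T,[[0,0,0],[.3,-.6,.22]]))
for uv in [(366,165),(350,185),(385,170),(360,200),(357,235),(345,240),(330,210),(375,335),(330,300),(400,250),(445,210),(540,190),(580,150),(560,235),(545,287),(500,195),(473,188),(425,187)]: print(uv,P[uv[1],uv[0]].round(3))
c,T=pickle.load(open("scene0.pkl","rb"));P=cloud(c,T)
print('scene')
for uv in [(353,190),(353,160),(355,100),(358,60),(360,10),(335,100),(382,100),(425,150),(425,50),(455,150)]: print(uv,P[uv[1],uv[0]].round(3))
```

```text
[[362.7282917  331.84374153]
 [562.77814675 236.64024945]]
(366, 165) [0.35  0.062 0.791]
(350, 185) [0.304 0.094 0.814]
(385, 170) [0.332 0.029 0.822]
(360, 200) [0.291 0.07  0.745]
(357, 235) [0.257 0.057 0.492]
(345, 240) [0.259 0.081 0.378]
(330, 210) [0.297 0.126 0.606]
(375, 335) [ 0.005 -0.011  0.274]
(330, 300) [0.1   0.118 0.338]
(400, 250) [ 0.194 -0.01   0.739]
(445, 210) [ 0.26  -0.082  0.816]
(540, 190) [ 0.323 -0.305  0.727]
(580, 150) [ 0.436 -0.44   0.656]
(560, 235) [ 0.287 -0.533  0.339]
(545, 287) [ 0.149 -0.572  0.134]
(500, 195) [ 0.455 -0.451  0.102]
(473, 188) [ 0.501 -0.391  0.003]
(425, 187) [ 0.491 -0.21   0.044]
scene
(353, 190) [0.308 0.11  0.087]
(353, 160) [0.312 0.112 0.22 ]
(355, 100) [0.305 0.133 0.45 ]
(358, 60) [0.302 0.133 0.564]
(360, 10) [0.312 0.112 0.674]
(335, 100) [0.366 0.13  0.431]
(382, 100) [0.255 0.061 0.423]
(425, 150) [0.1   0.12  0.345]
(425, 50) [0.163 0.052 0.584]
(455, 150) [0.035 0.002 0.281]
```

```bash
python3 - <<'E'
from h import *
import pickle
for n in("top","scene"):
    c,T=pickle.load(open(n+"0.pkl","rb"));P=cloud(c,T).reshape(-1,3)[c["depth"].ravel()>0]
    m=(P[:,0]>.2)&(P[:,0]<.5)&(P[:,1]>.0)&(P[:,1]<.16)
    for lo in np.arange(.02,.95,.08):
        Q=P[m&(P[:,2]>lo)&(P[:,2]<lo+.08)]
        if len(Q): print(n,round(lo,2),len(Q),np.percentile(Q,2,0).round(3),np.percentile(Q,98,0).round(3))
E
python3 -m creep '[{"tx":-0.05},{"tx":-0.1},{"tx":-0.15},{"tx":-0.2},{"tx":-0.25}]'
python3 -c "
from h import *
s=r.get_state();print(s['joints'].round(3),s['tcp_pos'].round(4),s['eef_rot'].round(2))"
```

```text
top 0.02 605 [0.202 0.056 0.02 ] [0.484 0.158 0.09 ]
top 0.1 35 [0.274 0.045 0.101] [0.295 0.104 0.153]
top 0.26 149 [0.252 0.003 0.317] [0.343 0.141 0.339]
top 0.34 197 [0.256 0.013 0.342] [0.314 0.135 0.419]
top 0.42 238 [0.257 0.01  0.423] [0.318 0.136 0.499]
top 0.5 219 [0.257 0.016 0.501] [0.317 0.134 0.567]
top 0.58 1400 [0.256 0.004 0.583] [0.378 0.138 0.655]
top 0.66 951 [0.201 0.006 0.664] [0.345 0.115 0.738]
top 0.74 1585 [0.218 0.002 0.743] [0.373 0.107 0.82 ]
top 0.82 895 [0.294 0.02  0.82 ] [0.378 0.103 0.825]
scene 0.02 1078 [0.205 0.016 0.02 ] [0.486 0.158 0.096]
scene 0.1 548 [0.273 0.059 0.102] [0.369 0.119 0.179]
scene 0.18 666 [0.27  0.061 0.182] [0.378 0.123 0.259]
scene 0.26 806 [0.251 0.043 0.261] [0.382 0.14  0.339]
scene 0.34 1294 [0.205 0.028 0.342] [0.382 0.141 0.419]
scene 0.42 1641 [0.205 0.013 0.422] [0.384 0.141 0.499]
scene 0.5 2031 [0.205 0.008 0.502] [0.386 0.14  0.578]
scene 0.58 2561 [0.204 0.006 0.583] [0.391 0.139 0.658]
scene 0.66 854 [0.202 0.01  0.661] [0.372 0.12  0.694]
[-4.6862e+01  2.0584e+01  6.4700e-01 -1.3000e-02 -7.0135e+01 -1.6508e+01] [ 0.3024 -0.6031  0.2258] [ 96.89  89.93 123.52]invalid input
```

```bash
python3 -m creep '[{"ax":0,"ay":0,"az":0,"tx":-0.05,"ty":0,"tz":0,"fingers":0.0},{"ax":0,"ay":0,"az":0,"tx":-0.1,"ty":0,"tz":0,"fingers":0.0},{"ax":0,"ay":0,"az":0,"tx":-0.15,"ty":0,"tz":0,"fingers":0.0},{"ax":0,"ay":0,"az":0,"tx":-0.2,"ty":0,"tz":0,"fingers":0.0},{"ax":0,"ay":0,"az":0,"tx":-0.25,"ty":0,"tz":0,"fingers":0.0}]'
python3 -c "
from h import *
s=r.get_state();print(s['joints'].round(3),s['tcp_pos'].round(4),s['eef_rot'].round(2))"
```

```text
time_s: 0.65
tcp_pos: [0.3022, -0.6029, 0.4787]
eef_rot: [-30.6, 90.0, -4.0]
contact_force: [0.1, -1.6, 0.0]
gripper_width: 0.0534
[-4.68580e+01  1.85340e+01  2.94180e+01 -6.00000e-03 -1.00877e+02
 -1.65080e+01] [ 0.3022 -0.6029  0.4787] [-30.64  89.99  -4.01]
```

```bash
cat >> h.py <<'E'
def tool(st=None):
    st=st or r.get_state(); T=np.eye(4);T[:3,:3]=Ro.from_euler('xyz',st["eef_rot"],degrees=True).as_matrix();T[:3,3]=st["tcp_pos"];return T
def rel(R,p,st=None):
    T=tool(st); return Ro.from_matrix(T[:3,:3].T@R).as_rotvec(degrees=True).round(2), (T[:3,:3].T@(np.array(p)-T[:3,3])).round(4)
def zr(a): return Ro.from_euler('z',a,degrees=True).as_matrix()
E
python3 - <<'E'
from h import *
T=tool();print(T.round(3))
j1=-46.86;u=np.array([np.cos(np.radians(j1)),np.sin(np.radians(j1)),0]);p=np.array([-u[1],u[0],0])
print('along,perp',T[:3,3]@u,T[:3,3]@p)
R=Ro.from_rotvec(-p*np.radians(90)).as_matrix()@T[:3,:3]
print(R.round(3))
print(rel(R,.67*u+(T[:3,3]@p)*p+[0,0,1.045]))
E
```

```text
[[ 0.    -0.448  0.894  0.302]
 [-0.     0.894  0.448 -0.603]
 [-1.    -0.     0.     0.479]
 [ 0.     0.     0.     1.   ]]
along,perp 0.6465479125908363 -0.19174127223726445
[[ 0.684  0.207  0.7  ]
 [-0.73   0.194  0.656]
 [ 0.    -0.959  0.284]]
(array([-1.000e-02, -2.557e+01, -8.629e+01]), array([-0.5663, -0.0225,  0.0067]))
```

```bash
python3 -m creep '[{"ax":0,"ay":-5,"az":-8,"tx":-0.05,"ty":0,"tz":0,"fingers":0.0},{"ax":0,"ay":-25.5,"az":-86.3,"tx":-0.56,"ty":-0.02,"tz":0,"fingers":0.0},{"ax":0,"ay":-25.5,"az":-86.3,"tx":-0.56,"ty":-0.02,"tz":0,"fingers":0.0},{"ax":0,"ay":-25.5,"az":-86.3,"tx":-0.56,"ty":-0.02,"tz":0,"fingers":0.0},{"ax":0,"ay":-25.5,"az":-86.3,"tx":-0.56,"ty":-0.02,"tz":0,"fingers":0.0}]'
python3 -c "
from h import *
s=r.get_state();print(s['joints'].round(2),tool(s).round(3))
j1=-46.86;u=np.array([np.cos(np.radians(j1)),np.sin(np.radians(j1)),0]);p=np.array([-u[1],u[0],0])
print(s['tcp_pos']@u,s['tcp_pos']@p)"
```

```text
time_s: 1.15
tcp_pos: [0.3051, -0.6097, 0.7305]
eef_rot: [-71.7, 46.8, -45.0]
contact_force: [0.7, -0.7, -0.2]
gripper_width: 0.013
[-48.43  -1.43  25.95  -2.41 -74.26 -15.21] [[ 0.483 -0.267  0.834  0.305]
 [-0.484  0.712  0.508 -0.61 ]
 [-0.729 -0.649  0.215  0.731]
 [ 0.     0.     0.     1.   ]]
0.6535445396480275 -0.19430399141217
```

Run:
```python
from h import *
D=np.array([[20.5,.7,-70.14,.6465,.2256],[18.534,29.418,-100.877,.6465,.4787],[-1.43,25.95,-74.26,.6535,.7305]])
A=[];b=[]
for j2,j3,j5,a,z in D:
    e=np.radians(j3-j2);t=e+np.radians(j5);q=np.radians(j2)
    A+=[[1,0,np.sin(q),np.cos(e),np.cos(t)],[0,1,np.cos(q),np.sin(e),np.sin(t)]];b+=[a,z]
x,res,rk,sv=np.linalg.lstsq(np.array(A),np.array(b),rcond=None);print(x,sv,np.array(A)@x-b)
j1=-46.86;u=np.array([np.cos(np.radians(j1)),np.sin(np.radians(j1)),0]);p=np.array([-u[1],u[0],0])
R=np.array([[.684,.207,.7],[-.73,.194,.656],[0,-.959,.284]])
print(rel(R,.67*u-.192*p+[0,0,1.045]))
```

```text
[0.00896599 0.21282708 0.56333215 0.4671746  0.35657492] [2.92527467 2.46612512 0.44567661 0.39518929 0.07869423] [-3.21933179e-04  6.01655905e-05  3.45268826e-04 -1.20317100e-04
 -2.33356476e-05  6.01515095e-05]
(array([ -1.  , -12.37, -45.19]), array([-0.218 , -0.2151,  0.0732]))
```

```bash
python3 -m creep '[{"ax":-1,"ay":-12.4,"az":-45.2,"tx":-0.22,"ty":-0.215,"tz":0.073,"fingers":0.0},{"ax":-1,"ay":-12.4,"az":-45.2,"tx":-0.22,"ty":-0.215,"tz":0.073,"fingers":0.0},{"ax":-1,"ay":-12.4,"az":-45.2,"tx":-0.22,"ty":-0.215,"tz":0.073,"fingers":0.0},{"ax":-1,"ay":-12.4,"az":-45.2,"tx":-0.22,"ty":-0.215,"tz":0.073,"fingers":0.0},{"ax":-1,"ay":-12.4,"az":-45.2,"tx":-0.22,"ty":-0.215,"tz":0.073,"fingers":0.0}]'
python3 - <<'E'
from h import *
s=r.get_state();print(s['joints'].round(2),tool(s).round(3))
# sweep of j1 by 35 deg about base z
for a in (38,):
    j1=-46.86+a;u=np.array([np.cos(np.radians(j1)),np.sin(np.radians(j1)),0]);p=np.array([-u[1],u[0],0])
    R=np.array([[.684,.207,.7],[-.73,.194,.656],[0,-.959,.284]])
    print(rel(zr(a)@R,.67*u-.192*p+[0,0,1.045]))
E
```

```text
time_s: 1.65
tcp_pos: [0.3149, -0.6177, 0.9803]
eef_rot: [-73.4, 3.9, -46.7]
contact_force: [0.3, -1.5, 0.5]
gripper_width: 0.0004
[-47.16 -11.47  16.82  -0.78 -32.15 -15.91] [[ 0.684  0.164  0.711  0.315]
 [-0.727  0.243  0.643 -0.618]
 [-0.067 -0.956  0.285  0.98 ]
 [ 0.     0.     0.     1.   ]]
(array([ -1.39, -37.36,   7.21]), array([-0.0233,  0.069 ,  0.453 ]))
```

```bash
cat > sw.py <<'E'
from h import *
import sys
def sweep(a,al=.67,z=1.045):
    T=tool();x=T[:3,0];az=np.degrees(np.arctan2(x[1],x[0]))
    for f in (.2,.4,.6,.8,1):
        j1=az+a*f;u=np.array([np.cos(np.radians(j1)),np.sin(np.radians(j1)),0]);p=np.array([-u[1],u[0],0])
        Rb=np.c_[np.array([.684,-.73,0]),[.207,.194,-.959],[.7,.656,.284]]
        R=zr(j1+46.86)@Rb
        print(*rel(R,al*u-.192*p+[0,0,z]))
s=r.get_state();print(s['joints'].round(2))
sweep(float(sys.argv[1]))
E
python3 sw.py 22
```

```text
[-47.16 -11.47  16.82  -0.78 -32.15 -15.91]
[-0.26 -5.32 -2.45] [ 0.0127 -0.0476  0.0704]
[-0.41 -9.53 -1.19] [ 0.0214 -0.0331  0.1211]
[ -0.56 -13.74   0.07] [ 0.026  -0.0182  0.1723]
[ -0.71 -17.96   1.33] [ 0.0266 -0.0029  0.2236]
[ -0.85 -22.17   2.6 ] [0.023  0.0126 0.2747]
```

```bash
python3 -m creep '[{"ax":-0.2,"ay":-5,"az":-2.5,"tx":0.013,"ty":-0.035,"tz":0.045,"fingers":0.0},{"ax":-0.4,"ay":-9.5,"az":-1.2,"tx":0.021,"ty":-0.033,"tz":0.095,"fingers":0.0},{"ax":-0.5,"ay":-13.7,"az":0,"tx":0.026,"ty":-0.018,"tz":0.145,"fingers":0.0},{"ax":-0.7,"ay":-16,"az":1.3,"tx":0.026,"ty":-0.003,"tz":0.195,"fingers":0.0},{"ax":-0.8,"ay":-20,"az":2.6,"tx":0.024,"ty":0.01,"tz":0.245,"fingers":0.0}]'
python3 sw.py 22
```

```text
time_s: 2.15
tcp_pos: [0.5013, -0.4857, 1.0333]
eef_rot: [-73.2, 1.2, -26.7]
contact_force: [0.1, -0.6, -0.9]
gripper_width: 0.0005
[-30.16  -8.81  25.9   -5.87 -36.03 -11.95]
[-0.33 -4.55  0.13] [0.0164 0.0083 0.069 ]
[-0.37 -8.77  1.39] [0.0251 0.0233 0.1196]
[ -0.42 -12.98   2.65] [0.0297 0.0386 0.1707]
[ -0.46 -17.2    3.91] [0.0303 0.054  0.2219]
[ -0.51 -21.41   5.18] [0.0267 0.0695 0.273 ]
```

```bash
python3 -m creep '[{"ax":-0.3,"ay":-4,"az":0.2,"tx":0.012,"ty":0.005,"tz":0.048,"fingers":0.0},{"ax":-0.3,"ay":-8,"az":1.3,"tx":0.02,"ty":0.018,"tz":0.095,"fingers":0.0},{"ax":-0.4,"ay":-12,"az":2.5,"tx":0.026,"ty":0.032,"tz":0.143,"fingers":0.0},{"ax":-0.4,"ay":-16,"az":3.7,"tx":0.029,"ty":0.046,"tz":0.191,"fingers":0.0},{"ax":-0.5,"ay":-19.5,"az":4.8,"tx":0.028,"ty":0.06,"tz":0.239,"fingers":0.0}]'
python3 sw.py 22
```

```text
time_s: 2.65
tcp_pos: [0.6369, -0.2786, 1.0446]
eef_rot: [-73.5, 0.1, -6.6]
contact_force: [0.5, -0.3, 0.1]
gripper_width: 0.0002
[ -9.04  -8.99  25.77  -4.28 -34.99 -12.99]
[-0.02 -4.26  1.11] [0.0181 0.0177 0.0612]
[-0.03 -8.48  2.36] [0.0269 0.0326 0.1118]
[ -0.03 -12.7    3.6 ] [0.0315 0.0478 0.1629]
[ -0.04 -16.92   4.85] [0.0321 0.0629 0.2142]
[ -0.04 -21.14   6.1 ] [0.0285 0.0781 0.2654]
```

Run:
```python
from h import *
a,T=cap("top"); b,T2=cap("scene")
cv2.imwrite("pics/c.png",np.hstack([a["pixels"][:,200:600],b["pixels"][:,200:600]]))
P=cloud(a,T).reshape(-1,3)
P=P[(np.hypot(P[:,0],P[:,1])<.5)&(P[:,2]>.5)]
```

```text
(no output)
```

View pics/c.png

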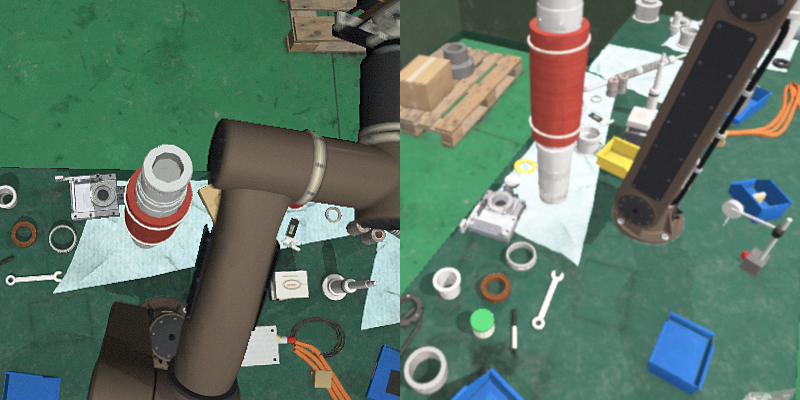

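```bash
python3 -m creep '[{"ax":0,"ay":-4,"az":1.1,"tx":0.015,"ty":0.014,"tz":0.046,"fingers":0.0},{"ax":0,"ay":-8,"az":2.3,"tx":0.023,"ty":0.028,"tz":0.092,"fingers":0.0},{"ax":0,"ay":-12,"az":3.4,"tx":0.028,"ty":0.042,"tz":0.139,"fingers":0.0},{"ax":0,"ay":-16,"az":4.5,"tx":0.031,"ty":0.055,"tz":0.186,"fingers":0.0},{"ax":0,"ay":-19.5,"az":5.7,"tx":0.029,"ty":0.069,"tz":0.233,"fingers":0.0}]'
python3 sw.py 22
```

```text
time_s: 3.25
tcp_pos: [0.6936, -0.041, 1.0445]
eef_rot: [-73.5, 0.1, 13.7]
contact_force: [0.3, -0.2, 0.7]
gripper_width: 0.0006
[ 11.17  -9.04  25.69  -4.39 -34.88 -12.91]
[-0.04 -4.24  1.18] [0.0186 0.0177 0.0614]
[-0.04 -8.46  2.43] [0.0273 0.0327 0.112 ]
[ -0.04 -12.68   3.68] [0.032  0.0479 0.1632]
[ -0.05 -16.89   4.93] [0.0325 0.0631 0.2145]
[ -0.05 -21.11   6.18] [0.029  0.0783 0.2656]
```

```bash
python3 -m creep '[{"ax":0,"ay":-4,"az":1.1,"tx":0.015,"ty":0.014,"tz":0.046,"fingers":0.0},{"ax":0,"ay":-8,"az":2.3,"tx":0.023,"ty":0.028,"tz":0.092,"fingers":0.0},{"ax":0,"ay":-12,"az":3.4,"tx":0.028,"ty":0.042,"tz":0.139,"fingers":0.0},{"ax":0,"ay":-16,"az":4.5,"tx":0.031,"ty":0.055,"tz":0.186,"fingers":0.0},{"ax":0,"ay":-19.5,"az":5.7,"tx":0.029,"ty":0.069,"tz":0.233,"fingers":0.0}]'
python3 sw.py 22
```

```text
time_s: 3.75
tcp_pos: [0.6642, 0.202, 1.0446]
eef_rot: [-73.5, -0.0, 34.0]
contact_force: [1.3, -0.1, 0.9]
gripper_width: 0.0003
[ 31.48  -9.11  25.58  -4.42 -34.77 -12.89]
[-0.04 -4.22  1.26] [0.0191 0.0178 0.0614]
[-0.04 -8.43  2.51] [0.0278 0.0328 0.112 ]
[ -0.04 -12.65   3.76] [0.0325 0.048  0.1632]
[ -0.04 -16.87   5.01] [0.0331 0.0632 0.2145]
[ -0.04 -21.09   6.26] [0.0295 0.0784 0.2656]
```

```bash
python3 -m creep '[{"ax":0,"ay":-4,"az":1.1,"tx":0.015,"ty":0.014,"tz":0.046,"fingers":0.0},{"ax":0,"ay":-8,"az":2.3,"tx":0.023,"ty":0.028,"tz":0.092,"fingers":0.0},{"ax":0,"ay":-12,"az":3.4,"tx":0.028,"ty":0.042,"tz":0.139,"fingers":0.0},{"ax":0,"ay":-16,"az":4.5,"tx":0.031,"ty":0.055,"tz":0.186,"fingers":0.0},{"ax":0,"ay":-19.5,"az":5.7,"tx":0.029,"ty":0.069,"tz":0.233,"fingers":0.0}]'
python3 sw.py 10
```

```text
time_s: 4.25
tcp_pos: [0.5524, 0.4197, 1.0447]
eef_rot: [-73.5, -0.1, 54.3]
contact_force: [0.1, -0.4, -0.0]
gripper_width: 0.0003
[ 51.82  -9.19  25.45  -4.39 -34.64 -12.89]
[-0.01 -1.89  0.64] [0.0131 0.0097 0.034 ]
[-0.01 -3.81  1.21] [0.0186 0.0165 0.0567]
[-0.01 -5.73  1.78] [0.0233 0.0232 0.0796]
[-0.01 -7.65  2.35] [0.0271 0.0301 0.1026]
[-0.   -9.57  2.91] [0.03   0.0369 0.1258]
```

Run:
```python
from h import *
import pickle
j1=np.radians(-46.86);u=np.array([np.cos(j1),np.sin(j1),0]);p=np.array([-u[1],u[0],0])
for n in("top","scene"):
    c,T=pickle.load(open(n+"0.pkl","rb"));P=cloud(c,T).reshape(-1,3)[c["depth"].ravel()>0]
    A=P@u;B=P@p
    for lo in np.arange(-.1,.8,.06):
        m=(A>lo)&(A<lo+.06)&(abs(B)<.3)&(P[:,2]>.4)&~((P[:,1]>0)&(P[:,0]>.24))
        if m.sum()>5: print(n,round(lo,2),m.sum(),'perp',np.percentile(B[m],[1,99]).round(3),'z',np.percentile(P[m,2],[1,99]).round(3))
c,T=pickle.load(open("top0.pkl","rb"))
print(onplane(c,T,(303.05,194.2),.066))
```

```text
top -0.04 295 perp [0.08  0.175] z [0.4   0.476]
top 0.02 1312 perp [0.079 0.179] z [0.436 0.624]
top 0.08 1896 perp [0.079 0.179] z [0.586 0.749]
top 0.14 4864 perp [-0.069  0.179] z [0.741 0.821]
top 0.2 4019 perp [-0.069  0.241] z [0.618 0.823]
top 0.26 1522 perp [-0.057  0.159] z [0.738 0.8  ]
top 0.32 1330 perp [-0.048  0.051] z [0.714 0.777]
top 0.38 1216 perp [-0.052  0.053] z [0.679 0.757]
top 0.44 1062 perp [-0.054  0.053] z [0.653 0.736]
top 0.5 893 perp [-0.054  0.053] z [0.636 0.711]
top 0.56 3272 perp [-0.226  0.065] z [0.424 0.68 ]
top 0.62 2341 perp [-0.156  0.068] z [0.43  0.662]
top 0.68 55 perp [-0.127  0.066] z [0.624 0.644]
scene -0.04 690 perp [0.082 0.177] z [0.4   0.484]
scene 0.02 2915 perp [0.08  0.182] z [0.408 0.625]
scene 0.08 2640 perp [0.081 0.183] z [0.409 0.684]
scene 0.14 531 perp [0.176 0.183] z [0.425 0.674]
scene 0.2 69 perp [0.177 0.182] z [0.595 0.657]
[[0.453168   0.20856861 0.066     ]]
```

```bash
cat > tgt.py <<'E'
from h import *
def Rg(yaw): # gauge yaw deg (gauge x azimuth); tool x down, z=-gx, y=-gy
    G=zr(yaw); return np.c_[[0,0,-1],-G[:,1],-G[:,0]]
if __name__=="__main__":
    print(rel(Rg(-83),[.435,.357,.28]))
E
python3 tgt.py
```

```text
(array([24.14, 48.08, 77.23]), array([-0.1205,  0.7497, -0.1607]))
```

```bash
python3 -m creep '[{"ax":2,"ay":4,"az":6.4,"tx":-0.008,"ty":0.048,"tz":-0.01,"fingers":0.0},{"ax":24.1,"ay":48.1,"az":77.2,"tx":-0.12,"ty":0.75,"tz":-0.16,"fingers":0.0},{"ax":24.1,"ay":48.1,"az":77.2,"tx":-0.12,"ty":0.75,"tz":-0.16,"fingers":0.0},{"ax":24.1,"ay":48.1,"az":77.2,"tx":-0.12,"ty":0.75,"tz":-0.16,"fingers":0.0},{"ax":24.1,"ay":48.1,"az":77.2,"tx":-0.12,"ty":0.75,"tz":-0.16,"fingers":0.0}]'
python3 tgt.py; python3 -c "
from h import *
print(r.get_state()['joints'].round(2))"
```

```text
time_s: 4.75
tcp_pos: [0.5138, 0.3967, 0.7989]
eef_rot: [-65.2, 40.1, 45.8]
contact_force: [1.2, 0.8, -0.5]
gripper_width: 0.0002
(array([13.09, 26.36, 42.54]), array([ 0.2703,  0.4213, -0.1629]))
[ 62.01  -7.72  18.93  13.3  -68.42 -40.38]
```

```bash
python3 -m creep '[{"ax":13.1,"ay":26.4,"az":42.5,"tx":0.27,"ty":0.421,"tz":-0.163,"fingers":0.0},{"ax":13.1,"ay":26.4,"az":42.5,"tx":0.27,"ty":0.421,"tz":-0.163,"fingers":0.0},{"ax":13.1,"ay":26.4,"az":42.5,"tx":0.27,"ty":0.421,"tz":-0.163,"fingers":0.0},{"ax":13.1,"ay":26.4,"az":42.5,"tx":0.27,"ty":0.421,"tz":-0.163,"fingers":0.0},{"ax":13.1,"ay":26.4,"az":42.5,"tx":0.27,"ty":0.421,"tz":-0.163,"fingers":0.0}]'
python3 tgt.py; python3 -c "
from h import *
print(r.get_state()['joints'].round(2))"
```

```text
time_s: 5.25
tcp_pos: [0.4778, 0.3794, 0.5521]
eef_rot: [-59.4, 81.5, 39.8]
contact_force: [0.4, 0.5, 0.2]
gripper_width: 0.0005
(array([2.21, 4.45, 7.2 ]), array([ 0.2621,  0.0799, -0.0354]))
[ 58.53   7.2   22.4    2.73 -97.17 -48.78]
```

```bash
python3 -m creep '[{"ax":2.2,"ay":4.4,"az":7.2,"tx":0.262,"ty":0.08,"tz":-0.035,"fingers":0.0},{"ax":2.2,"ay":4.4,"az":7.2,"tx":0.262,"ty":0.08,"tz":-0.035,"fingers":0.0},{"ax":2.2,"ay":4.4,"az":7.2,"tx":0.262,"ty":0.08,"tz":-0.035,"fingers":0.0},{"ax":2.2,"ay":4.4,"az":7.2,"tx":0.262,"ty":0.08,"tz":-0.035,"fingers":0.0},{"ax":2.2,"ay":4.4,"az":7.2,"tx":0.262,"ty":0.08,"tz":-0.035,"fingers":0.0}]'
python3 - <<'E'
from h import *
import pickle
for n in("scene","top","wrist"):
    c,T=cap(n); pickle.dump((c,T),open(n+"1.pkl","wb")); cv2.imwrite(f"pics/{n}1.png",c["pixels"])
print(r.get_state()['tcp_pos'],r.get_state()['joints'].round(2))
E
```

```text
time_s: 5.75
tcp_pos: [0.4399, 0.3597, 0.304]
eef_rot: [-55.0, 89.8, 42.1]
contact_force: [0.3, 0.2, 0.3]
gripper_width: 0.0001
[0.43920973 0.3587066  0.30415701] [ 5.905e+01  8.080e+00 -5.950e+00  6.000e-02 -7.610e+01 -5.197e+01]
```

View pics/wrist1.png

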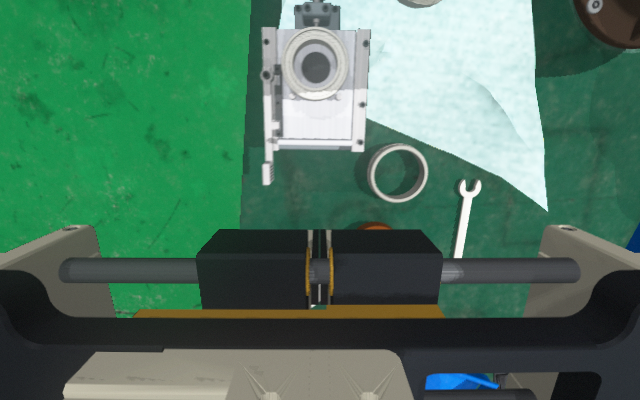

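View pics/scene1.png

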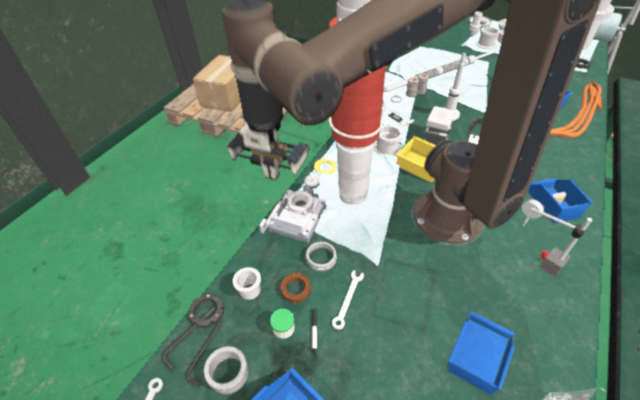

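View pics/top1.png

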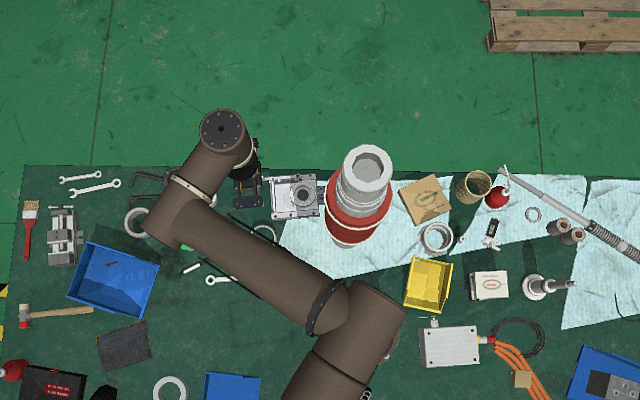

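Run:
```python
from h import *
import pickle
c,T=pickle.load(open("wrist1.pkl","rb"));im=c["pixels"][0:200,240:400]
cv2.imwrite("pics/d.png",cv2.resize(im,None,fx=3.6,fy=3,interpolation=cv2.INTER_CUBIC)[:600])
P=cloud(c,T)
# points
for n,uv in dict(tab=(267,172),lever=(268,130),pivot=(266,74),bear=(298,52),lip=(318,145),lip2=(318,140),slide=(318,120),post=(317,10),guideR=(362,120)).items(): print(n,P[uv[1],uv[0]].round(4))
```

```text
tab [0.5073 0.3586 0.081 ]
lever [0.5147 0.304  0.0528]
pivot [0.5218 0.2318 0.0591]
bear [0.483  0.1988 0.0523]
lip [0.4416 0.3184 0.026 ]
lip2 [0.443  0.3081 0.0705]
slide [0.4461 0.2818 0.0445]
post [0.4633 0.1522 0.0682]
guideR [0.3834 0.274  0.0438]
```

View pics/d.png

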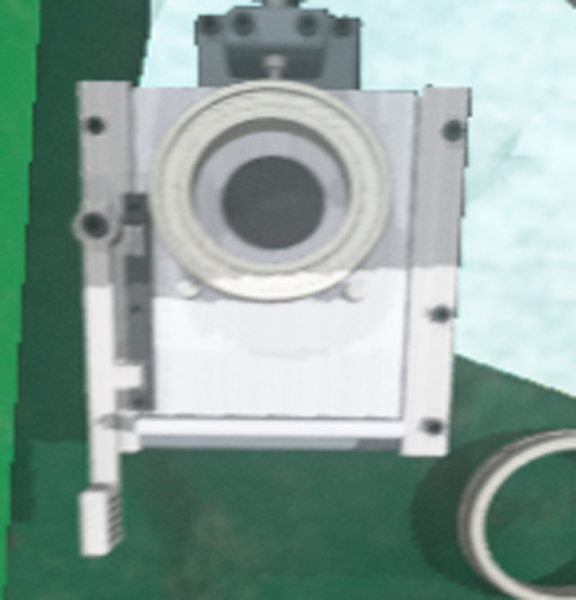

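```bash
cat > fit.py <<'E'
from h import *
import pickle,sys
def fit(c,T,rough=(.453,.2086),yaw=-83.,dbg=1):
    P=cloud(c,T); Q=P.reshape(-1,3); uvv,uvu=np.mgrid[0:400,0:640]
    ok=c["depth"].ravel()>0
    if "T_tool_cam" in c: ok&=(uvv.ravel()<215)
    for it in range(3):
        G=zr(yaw)[:2,:2]; L=(Q[:,:2]-rough)@G
        z=Q[:,2]
        b=ok&(abs(z-.066)<.004)&(np.hypot(L[:,0],L[:,1])<.055)&(np.hypot(L[:,0],L[:,1])>.02)
        lipm=ok&(z>.067)&(z<.074)&(abs(L[:,1])<.048)&(L[:,0]<-.06)&(L[:,0]>-.19)
        gl=ok&(abs(z-.044)<.002)&(abs(L[:,1]+.063)<.02)&(abs(L[:,0])<.1)
        p=np.polyfit(L[lipm,1],L[lipm,0],1)
        dy=-np.degrees(np.arctan(p[0]))
        yaw+=dy
    rr=None
    o={}
    G=zr(yaw)[:2,:2];L=(Q[:,:2]-rough)@G
    o['yaw']=yaw; o['nlip']=lipm.sum(); o['lipx']=np.percentile(L[lipm,0],[2,50,98]); o['lipy']=np.percentile(L[lipm,1],[1,99])
    from scipy.optimize import least_squares
    B=L[b]
    o['nb']=b.sum(); o['bmean']=(np.percentile(B,1,0)+np.percentile(B,99,0))/2;o['bext']=np.percentile(B,99,0)-np.percentile(B,1,0)
    tab=ok&(z>.074)&(z<.09)&(L[:,1]>.03)&(L[:,1]<.15)&(L[:,0]<-.05)&(L[:,0]>-.2)
    o['ntab']=tab.sum(); o['tab']=np.percentile(L[tab],[2,50,98],axis=0) if tab.sum() else None
    lev=ok&(abs(z-.053)<.003)&(L[:,1]>.045)&(L[:,1]<.12)&(L[:,0]<-.03)&(L[:,0]>-.09)
    lev&=ok
    o['lev']=np.percentile(L[lev],[2,50,98],axis=0) if lev.sum()>3 else None
    gm=ok&(abs(z-.044)<.0025)&(L[:,1]<-.045)&(L[:,1]>-.085)&(abs(L[:,0])<.12)
    o['guideR']=np.percentile(L[gm],[1,99],axis=0)
    gp=ok&(abs(z-.044)<.0025)&(L[:,1]>.045)&(L[:,1]<.085)&(L[:,0]>-.1)&(L[:,0]<.12)
    o['guideL']=np.percentile(L[gp],[1,99],axis=0) if gp.sum()>3 else None
    return o,L,z,ok
if __name__=="__main__":
    for f in sys.argv[1:]:
        c,T=pickle.load(open(f,"rb")); o,L,z,ok=fit(c,T)
        print(f)
        for k,v in o.items(): print(' ',k,np.array(v).round(4).tolist() if v is not None else None)
E
python3 fit.py wrist1.pkl top1.pkl scene1.pkl
```

```text
wrist1.pkl
  yaw -83.5577
  nlip 408
  lipx [-0.1059, -0.1023, -0.0985]
  lipy [-0.0468, 0.0477]
  nb 2288
  bmean [0.0046, 0.0054]
  bext [0.0977, 0.0816]
  ntab 170
  tab [[-0.1584, 0.066], [-0.1442, 0.0704], [-0.1301, 0.0754]]
  lev [[-0.0886, 0.0503], [-0.0593, 0.0646], [-0.0312, 0.0747]]
  guideR [[-0.1142, -0.0667], [0.043, -0.0452]]
  guideL [[-0.0979, 0.0452], [0.0446, 0.0756]]
top1.pkl
  yaw -84.5112
  nlip 43
  lipx [-0.1045, -0.1004, -0.0971]
  lipy [-0.0459, 0.0466]
  nb 207
  bmean [0.0044, 0.004]
  bext [0.0962, 0.0839]
  ntab 5
  tab [[-0.1339, 0.0616], [-0.1335, 0.0663], [-0.1299, 0.0707]]
  lev [[-0.089, 0.0486], [-0.0611, 0.0604], [-0.0308, 0.0727]]
  guideR [[-0.1143, -0.0701], [0.0432, -0.0454]]
  guideL [[-0.0978, 0.0454], [0.0453, 0.075]]
scene1.pkl
  yaw -83.3622
  nlip 72
  lipx [-0.1073, -0.1036, -0.0983]
  lipy [-0.0455, 0.0454]
  nb 243
  bmean [0.0034, 0.0023]
  bext [0.0994, 0.0843]
  ntab 35
  tab [[-0.1585, 0.0485], [-0.1461, 0.0682], [-0.1044, 0.0747]]
  lev [[-0.0872, 0.0482], [-0.0615, 0.0618], [-0.0319, 0.0739]]
  guideR [[-0.1158, -0.0701], [0.0425, -0.0453]]
  guideL [[-0.0971, 0.0452], [0.0474, 0.0738]]
```

```bash
cat >> tgt.py <<'E'
O=np.array([.453,.2086]);YAW=-83.6
def g(x,y,z): return np.r_[O+zr(YAW)[:2,:2]@[x,y],z]
def cur():
    st=r.get_state(); T=tool(st); print('t',round(st['time_s'],2),'gauge xyz',(zr(YAW)[:2,:2].T@(T[:2,3]-O)).round(4),T[2,3].round(4),'F gauge',(zr(YAW).T@st['contact_force']).round(1))
E
python3 - <<'E'
from tgt import *
cur()
print(rel(Rg(YAW),g(-.144,.030,.12)))
E
```

```text
t 5.9 gauge xyz [-0.1507  0.003 ] 0.3042 F gauge [-0.4  0.9  2.7]
(array([ 0.7 , -0.14, -0.04]), array([ 0.1842, -0.027 , -0.0066]))
```

```bash
python3 -m creep '[{"ax":0.7,"ay":0,"az":0,"tx":0.05,"ty":-0.01,"tz":-0.003,"fingers":0.0},{"ax":0.7,"ay":0,"az":0,"tx":0.1,"ty":-0.027,"tz":-0.007,"fingers":0.0},{"ax":0.7,"ay":0,"az":0,"tx":0.14,"ty":-0.027,"tz":-0.007,"fingers":0.0},{"ax":0.7,"ay":0,"az":0,"tx":0.17,"ty":-0.027,"tz":-0.007,"fingers":0.0},{"ax":0.7,"ay":0,"az":0,"tx":0.17,"ty":-0.027,"tz":-0.007,"fingers":0.0}]'
python3 - <<'E'
from tgt import *
import pickle
c,T=cap("wrist");pickle.dump((c,T),open("wrist2.pkl","wb"));cv2.imwrite("pics/e.png",c["pixels"])
cur();print(rel(Rg(YAW),g(-.144,.030,.06)))
E
python3 fit.py wrist2.pkl
```

```text
time_s: 6.4
tcp_pos: [0.4692, 0.3578, 0.1353]
eef_rot: [-78.7, 89.9, 17.7]
contact_force: [-0.7, 0.5, -0.4]
gripper_width: 0.0005
t 6.45 gauge xyz [-0.1473  0.0337] 0.1379 F gauge [-0.5  0.3  1.3]
(array([0.02, 0.13, 0.26]), array([ 0.0779,  0.0041, -0.0035]))
wrist2.pkl
  yaw -84.2098
  nlip 1161
  lipx [-0.1062, -0.1021, -0.0984]
  lipy [-0.046, 0.0472]
  nb 4263
  bmean [-0.0175, 0.0053]
  bext [0.0556, 0.0844]
  ntab 282
  tab [[-0.1467, 0.0644], [-0.1382, 0.069], [-0.1308, 0.0743]]
  lev [[-0.0887, 0.0498], [-0.0582, 0.0647], [-0.031, 0.0744]]
  guideR [[-0.1142, -0.0675], [0.0182, -0.0452]]
  guideL [[-0.0988, 0.0451], [0.0172, 0.0755]]
```

View pics/e.png

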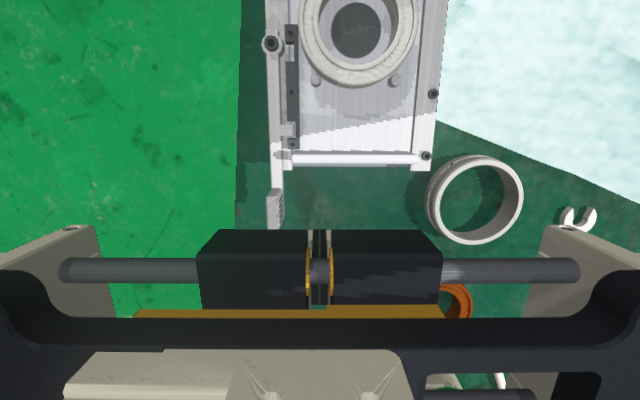

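Run:
```python
from tgt import *
c,T=cap("scene")
cv2.imwrite("pics/f.png",np.hstack([cv2.resize(c["pixels"][140:260,215:345],None,fx=4,fy=4,interpolation=cv2.INTER_CUBIC)]))
import pickle
c,T=pickle.load(open("scene0.pkl","rb"))
```

```text
(no output)
```

View pics/f.png

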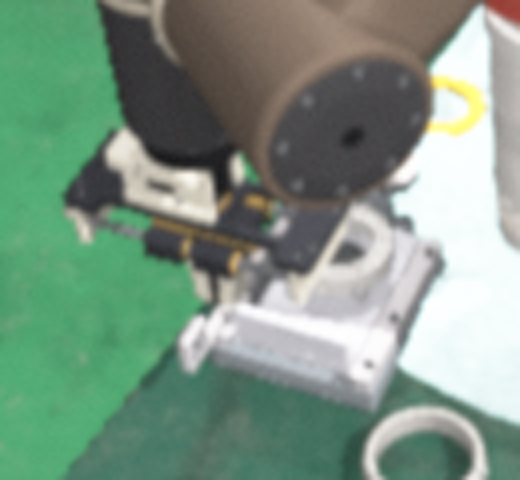

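```bash
python3 -m creep '[{"ax":0,"ay":0,"az":0,"tx":0.025,"ty":0,"tz":0,"fingers":0.0},{"ax":0,"ay":0,"az":0,"tx":0.05,"ty":0,"tz":0,"fingers":0.0},{"ax":0,"ay":0,"az":0,"tx":0.073,"ty":0,"tz":0,"fingers":0.0},{"ax":0,"ay":0,"az":0,"tx":0.073,"ty":0,"tz":0,"fingers":0.0}]'
python3 - <<'E'
from tgt import *
cur()
c,T=cap("wrist");cv2.imwrite("pics/e2.png",c["pixels"][100:330,180:460])
cur();print(rel(Rg(YAW),g(-.144,.030,.06)))
E
```

```text
time_s: 6.9
tcp_pos: [0.4692, 0.3585, 0.0641]
eef_rot: [-54.6, 89.7, 41.8]
contact_force: [-0.1, -0.8, -0.6]
gripper_width: 0.0005
t 6.9 gauge xyz [-0.1472  0.0328] 0.0641 F gauge [ 0.8 -0.2 -0.6]
t 6.95 gauge xyz [-0.1476  0.0334] 0.0654 F gauge [ 0.3 -0.1  1. ]
(array([0.05, 0.2 , 0.29]), array([ 0.0054,  0.0034, -0.0036]))
```

View pics/e2.png

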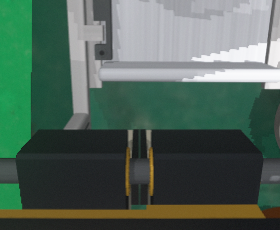

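```bash
python3 -m creep '[{"ax":0,"ay":0,"az":0,"tx":0,"ty":-0.008,"tz":0,"fingers":0.0},{"ax":0,"ay":0,"az":0,"tx":0,"ty":-0.016,"tz":0,"fingers":0.0},{"ax":0,"ay":0,"az":0,"tx":0,"ty":-0.025,"tz":0,"fingers":0.0},{"ax":0,"ay":0,"az":0,"tx":0,"ty":-0.034,"tz":0,"fingers":0.0},{"ax":0,"ay":0,"az":0,"tx":0,"ty":-0.043,"tz":0,"fingers":0.0}]'
python3 - <<'E'
from tgt import *
cur()
c,T=cap("wrist");cv2.imwrite("pics/e3.png",c["pixels"][50:330,180:460])
cur()
E
```

```text
time_s: 7.45
tcp_pos: [0.5122, 0.3623, 0.0636]
eef_rot: [-56.0, 89.8, 40.4]
contact_force: [-1.2, -0.3, -0.3]
gripper_width: 0.0004
t 7.45 gauge xyz [-0.1461  0.0759] 0.0636 F gauge [ 0.2 -1.3 -0.3]
t 7.5 gauge xyz [-0.1462  0.0771] 0.0634 F gauge [-1.3  2.4  1. ]
```

View pics/e3.png

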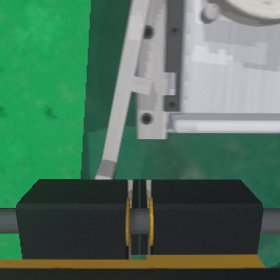

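```bash
python3 -m creep '[{"ax":0,"ay":0,"az":0,"tx":0,"ty":-0.006,"tz":0,"fingers":0.0},{"ax":0,"ay":0,"az":0,"tx":0,"ty":-0.012,"tz":0,"fingers":0.0},{"ax":0,"ay":0,"az":0,"tx":0,"ty":-0.016,"tz":0,"fingers":0.0},{"ax":0,"ay":0,"az":0,"tx":0,"ty":-0.016,"tz":0,"fingers":0.0}]'
python3 - <<'E'
from tgt import *
cur()
c,T=cap("wrist");cv2.imwrite("pics/e4.png",c["pixels"][50:330,180:460])
cur()
print(rel(Rg(YAW),g(-.146,.02,.1)))
E
```

```text
time_s: 7.9
tcp_pos: [0.5277, 0.3642, 0.0633]
eef_rot: [-56.9, 89.8, 39.5]
contact_force: [-1.2, -0.4, 0.1]
gripper_width: 0.0003
t 7.9 gauge xyz [-0.1464  0.0916] 0.0633 F gauge [ 0.3 -1.2  0.1]
t 7.95 gauge xyz [-0.1464  0.0913] 0.0634 F gauge [-0.1 -0.  -0. ]
(array([0.01, 0.14, 0.2 ]), array([-0.0369,  0.0712, -0.0003]))
```

View pics/e4.png

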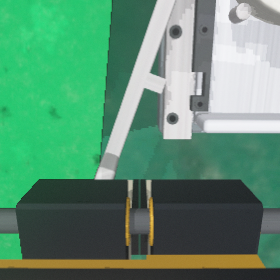

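```bash
python3 -m creep '[{"ax":0,"ay":0,"az":0,"tx":0,"ty":0.015,"tz":0,"fingers":0.0},{"ax":0,"ay":0,"az":0,"tx":-0.025,"ty":0.045,"tz":0,"fingers":0.0},{"ax":0,"ay":0,"az":0,"tx":-0.06,"ty":0.065,"tz":-0.02,"fingers":0.0},{"ax":0,"ay":0,"az":0,"tx":-0.06,"ty":0.087,"tz":-0.06,"fingers":0.0},{"ax":0,"ay":0,"az":0,"tx":-0.06,"ty":0.087,"tz":-0.069,"fingers":0.0}]'
python3 - <<'E'
from tgt import *
import pickle
cur()
c,T=cap("wrist");cv2.imwrite("pics/e5.png",c["pixels"])
c,T=cap("top");pickle.dump((c,T),open("top3.pkl","wb"));cv2.imwrite("pics/e6.png",cv2.resize(c["pixels"][160:240,200:340],None,fx=5,fy=5))
cur()
print(rel(Rg(YAW),g(-.077,.004,.052)))
E
```

```text
time_s: 8.45
tcp_pos: [0.4458, 0.283, 0.1241]
eef_rot: [-42.3, 89.7, 54.1]
contact_force: [-0.3, 0.2, 0.1]
gripper_width: 0.0001
t 8.45 gauge xyz [-0.0747  0.0011] 0.1241 F gauge [-0.3 -0.3  0.1]
t 8.55 gauge xyz [-0.0761  0.0033] 0.1238 F gauge [-0.3  0.4  0.4]
(array([-0.02,  0.19,  0.24]), array([ 0.0718, -0.0004,  0.0006]))
```

View pics/e5.png

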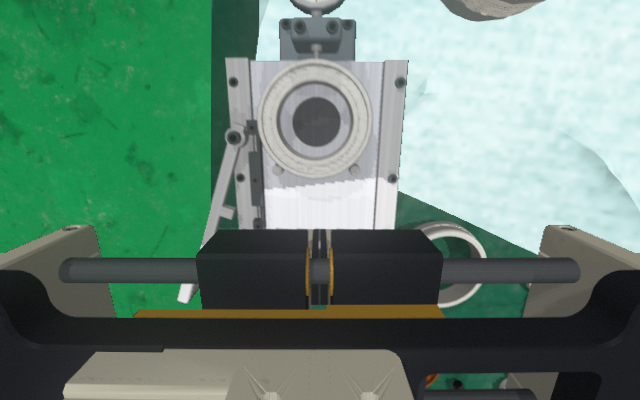

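View pics/e6.png

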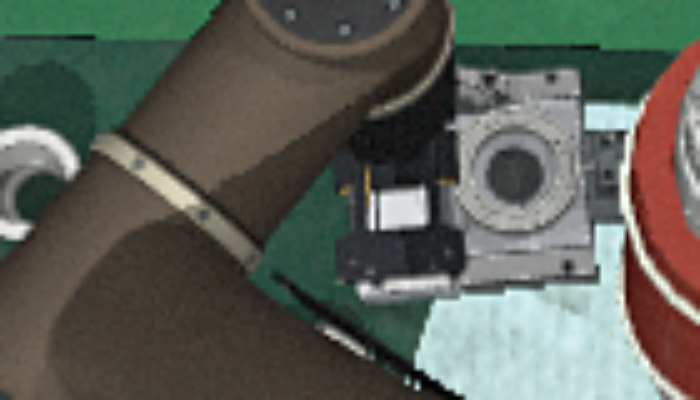

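```bash
python3 -m creep '[{"ax":0,"ay":0,"az":0,"tx":0.025,"ty":0,"tz":0,"fingers":0.0},{"ax":0,"ay":0,"az":0,"tx":0.05,"ty":0,"tz":0,"fingers":0.0},{"ax":0,"ay":0,"az":0,"tx":0.065,"ty":0,"tz":0,"fingers":0.0},{"ax":0,"ay":0,"az":0,"tx":0.071,"ty":0,"tz":0,"fingers":0.0}]'
python3 - <<'E'
from tgt import *
cur()
c,T=cap("scene");cv2.imwrite("pics/f2.png",np.hstack([cv2.resize(c["pixels"][140:260,215:345],None,fx=4,fy=4,interpolation=cv2.INTER_CUBIC)]))
cur()
E
```

```text
time_s: 8.95
tcp_pos: [0.4481, 0.2858, 0.0501]
eef_rot: [-74.8, 89.9, 21.6]
contact_force: [-0.0, -0.1, -0.2]
gripper_width: 0.0006
t 8.95 gauge xyz [-0.0773  0.0038] 0.0501 F gauge [ 0.1 -0.  -0.2]
t 9.0 gauge xyz [-0.0772  0.0037] 0.05 F gauge [ 0.4 -0.6  0.1]
```

View pics/f2.png

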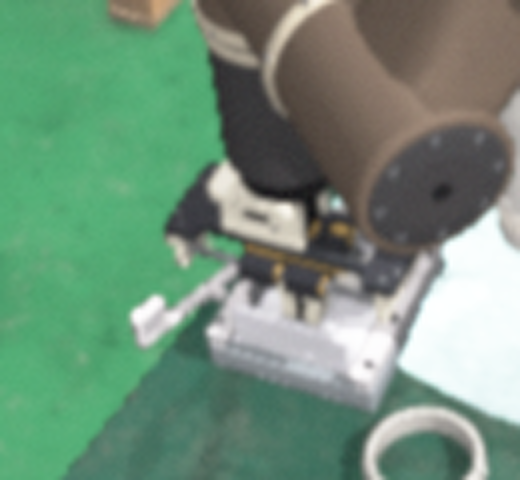

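```bash
python3 -m creep '[{"ax":0,"ay":0,"az":0,"tx":0,"ty":0,"tz":0.003,"fingers":0.0},{"ax":0,"ay":0,"az":0,"tx":0,"ty":0,"tz":0.006,"fingers":0.0},{"ax":0,"ay":0,"az":0,"tx":0,"ty":0,"tz":0.009,"fingers":0.0},{"ax":0,"ay":0,"az":0,"tx":0,"ty":0,"tz":0.011,"fingers":0.0},{"ax":0,"ay":0,"az":0,"tx":0,"ty":0,"tz":0.013,"fingers":0.0}]'
python3 -c "
from tgt import *
cur()"
```

```text
time_s: 9.5
tcp_pos: [0.4472, 0.2986, 0.0525]
eef_rot: [-62.0, 89.8, 34.4]
contact_force: [2.4, -4.7, 2.7]
gripper_width: 0.0005
t 9.5 gauge xyz [-0.0901  0.0042] 0.0525 F gauge [4.9 1.9 2.7]
```

```bash
python3 -m creep '[{"ax":0,"ay":0,"az":0,"tx":0,"ty":0,"tz":0.002,"fingers":0.0},{"ax":0,"ay":0,"az":0,"tx":0,"ty":0,"tz":0.004,"fingers":0.0},{"ax":0,"ay":0,"az":0,"tx":0,"ty":0,"tz":0.007,"fingers":0.0},{"ax":0,"ay":0,"az":0,"tx":0,"ty":0,"tz":0.010,"fingers":0.0},{"ax":0,"ay":0,"az":0,"tx":0,"ty":0,"tz":0.013,"fingers":0.0}]'
python3 -c "
from tgt import *
cur()
import pickle
c,T=cap('wrist');pickle.dump((c,T),open('wrist3.pkl','wb'));cv2.imwrite('pics/g.png',c['pixels'][0:330,150:480]);cur()"
```

```text
time_s: 10.0
tcp_pos: [0.4454, 0.3118, 0.052]
eef_rot: [-56.1, 89.8, 40.3]
contact_force: [1.9, -4.1, 3.1]
gripper_width: 0.0006
t 10.0 gauge xyz [-0.1034  0.004 ] 0.052 F gauge [4.3 1.4 3.1]
t 10.05 gauge xyz [-0.104  0.004] 0.052 F gauge [ 2.8 -0.1  2.2]
```

View pics/g.png

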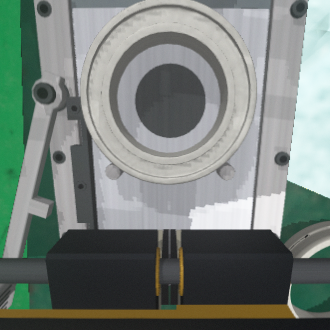

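```bash
python3 -m creep '[{"ax":0,"ay":0,"az":0,"tx":0,"ty":0,"tz":0.003,"fingers":0.0},{"ax":0,"ay":0,"az":0,"tx":0,"ty":0,"tz":0.006,"fingers":0.0},{"ax":0,"ay":0,"az":0,"tx":0,"ty":0,"tz":0.009,"fingers":0.0},{"ax":0,"ay":0,"az":0,"tx":0,"ty":0,"tz":0.012,"fingers":0.0},{"ax":0,"ay":0,"az":0,"tx":0,"ty":0,"tz":0.015,"fingers":0.0}]'
python3 -c "
from tgt import *
cur()"
```

```text
time_s: 10.55
tcp_pos: [0.4438, 0.3268, 0.0519]
eef_rot: [-56.1, 89.8, 40.3]
contact_force: [2.5, -4.1, 0.3]
gripper_width: 0.0002
t 10.55 gauge xyz [-0.1185  0.004 ] 0.0519 F gauge [4.4 2.  0.3]
```

```bash
python3 -m creep '[{"ax":0,"ay":0,"az":0,"tx":0,"ty":0,"tz":0.003,"fingers":0.0},{"ax":0,"ay":0,"az":0,"tx":0,"ty":0,"tz":0.006,"fingers":0.0},{"ax":0,"ay":0,"az":0,"tx":0,"ty":0,"tz":0.009,"fingers":0.0},{"ax":0,"ay":0,"az":0,"tx":0,"ty":0,"tz":0.012,"fingers":0.0},{"ax":0,"ay":0,"az":0,"tx":0,"ty":0,"tz":0.015,"fingers":0.0}]'
python3 -c "
from tgt import *
cur()
import pickle
c,T=cap('wrist');pickle.dump((c,T),open('wrist3.pkl','wb'));cv2.imwrite('pics/g2.png',c['pixels'][0:330,150:480]);cur()"
```

```text
time_s: 11.05
tcp_pos: [0.4421, 0.3417, 0.052]
eef_rot: [-56.1, 89.8, 40.3]
contact_force: [2.8, -4.0, -1.7]
gripper_width: 0.0004
t 11.05 gauge xyz [-0.1335  0.004 ] 0.052 F gauge [ 4.3  2.4 -1.7]
t 11.1 gauge xyz [-0.134   0.0041] 0.052 F gauge [ 2.5  0.8 -2.1]
```

View pics/g2.png

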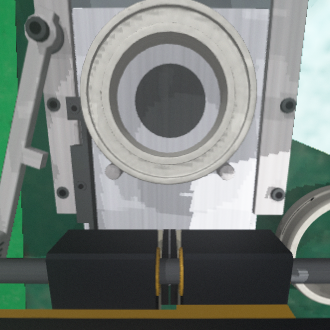

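```bash
python3 -m creep '[{"ax":0,"ay":0,"az":0,"tx":0,"ty":0,"tz":0.003,"fingers":0.0},{"ax":0,"ay":0,"az":0,"tx":0,"ty":0,"tz":0.006,"fingers":0.0},{"ax":0,"ay":0,"az":0,"tx":0,"ty":0,"tz":0.008,"fingers":0.0},{"ax":0,"ay":0,"az":0,"tx":0,"ty":0,"tz":0.010,"fingers":0.0},{"ax":0,"ay":0,"az":0,"tx":0,"ty":0,"tz":0.012,"fingers":0.0}]'
python3 -c "
from tgt import *
cur()"
```

```text
time_s: 11.6
tcp_pos: [0.4408, 0.3535, 0.052]
eef_rot: [-56.4, 89.8, 40.0]
contact_force: [4.5, -4.3, -1.3]
gripper_width: 0.0007
t 11.6 gauge xyz [-0.1453  0.004 ] 0.052 F gauge [ 4.8  4.  -1.3]
```

```bash
python3 -m creep '[{"ax":0,"ay":0,"az":0,"tx":0,"ty":0,"tz":0.001,"fingers":0.0},{"ax":0,"ay":0,"az":0,"tx":0,"ty":0,"tz":0.002,"fingers":0.0}]'
python3 -c "
from tgt import *
cur()"
```

```text
time_s: 11.8
tcp_pos: [0.4405, 0.3554, 0.052]
eef_rot: [-55.6, 89.8, 40.8]
contact_force: [3.0, -3.1, -1.6]
gripper_width: 0.0005
t 11.8 gauge xyz [-0.1473  0.004 ] 0.052 F gauge [ 3.4  2.6 -1.6]
```

```bash
python3 -m creep '[{"ax":0,"ay":0,"az":0,"tx":0,"ty":0,"tz":0.001,"fingers":0.0},{"ax":0,"ay":0,"az":0,"tx":0,"ty":0,"tz":0.002,"fingers":0.0}]'
python3 -c "
from tgt import *
cur()"
```

```text
time_s: 12.0
tcp_pos: [0.4404, 0.3559, 0.052]
eef_rot: [-97.5, 89.9, -1.0]
contact_force: [7.1, -12.1, 0.2]
gripper_width: 0.0004
t 12.0 gauge xyz [-0.1478  0.0039] 0.052 F gauge [12.9  5.7  0.2]
```

```bash
python3 -m creep '[{"ax":0,"ay":0,"az":0,"tx":0,"ty":0,"tz":0.001,"fingers":0.0}]'
python3 -c "
from tgt import *
cur()"
```

```text
time_s: 12.1
tcp_pos: [0.4403, 0.356, 0.052]
eef_rot: [-129.5, 89.9, -33.1]
contact_force: [8.1, -15.9, 3.3]
gripper_width: 0.0007
t 12.1 gauge xyz [-0.1479  0.0039] 0.052 F gauge [16.7  6.3  3.3]
```

```bash
python3 -m creep '[{"ax":0,"ay":0,"az":0,"tx":0,"ty":0,"tz":-0.006,"fingers":0.0},{"ax":0,"ay":0,"az":0,"tx":0,"ty":0,"tz":-0.016,"fingers":0.0},{"ax":0,"ay":0,"az":0,"tx":-0.02,"ty":0,"tz":-0.018,"fingers":0.0},{"ax":0,"ay":0,"az":0,"tx":-0.06,"ty":-0.01,"tz":-0.018,"fingers":0.0},{"ax":0,"ay":0,"az":0,"tx":-0.06,"ty":-0.06,"tz":-0.01,"fingers":0.0}]'
python3 -c "
from tgt import *
cur();print(rel(Rg(YAW),g(-.144,.165,.114)));print(rel(Rg(YAW),g(-.144,.165,.064)))
import pickle
c,T=cap('wrist');pickle.dump((c,T),open('wrist4.pkl','wb'));cv2.imwrite('pics/g3.png',c['pixels']);cur()
"
```

```text
time_s: 12.6
tcp_pos: [0.5003, 0.3569, 0.1194]
eef_rot: [-46.2, 89.2, 50.4]
contact_force: [2.0, 2.4, 1.5]
gripper_width: 0.0006
t 12.6 gauge xyz [-0.1421  0.0635] 0.1194 F gauge [-2.1  2.2  1.5]
(array([0.2 , 0.54, 0.57]), array([ 0.0064, -0.1014,  0.0015]))
(array([0.2 , 0.54, 0.57]), array([ 0.0564, -0.1009,  0.001 ]))
t 12.65 gauge xyz [-0.1437  0.0714] 0.1164 F gauge [-5.5 12.7  4.9]
```

View pics/g3.png

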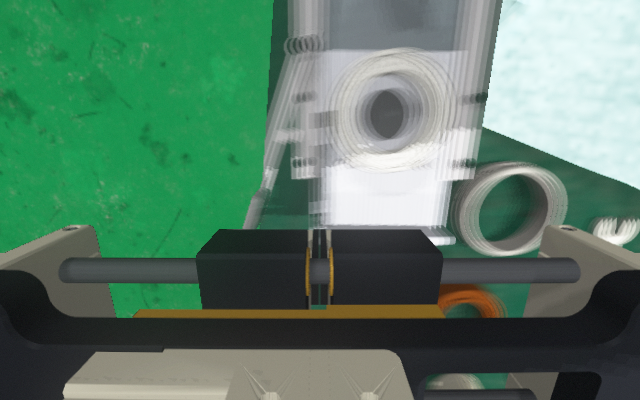

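```bash
python3 -m creep '[{"ax":0,"ay":0,"az":0,"tx":0,"ty":-0.04,"tz":0.002,"fingers":0.0},{"ax":0,"ay":0,"az":0,"tx":0,"ty":-0.08,"tz":0.004,"fingers":0.0},{"ax":0,"ay":0,"az":0,"tx":0,"ty":-0.098,"tz":0.004,"fingers":0.0},{"ax":0,"ay":0,"az":0,"tx":0,"ty":-0.098,"tz":0.004,"fingers":0.0}]'
python3 -c "
from tgt import *
import pickle
c,T=cap('wrist');cur();pickle.dump((c,T),open('wrist4.pkl','wb'));cv2.imwrite('pics/g4.png',c['pixels'])
c,T=cap('wrist');cur();print(rel(Rg(YAW),g(-.144,.165,.064)));
"; python3 fit.py wrist4.pkl
```

```text
time_s: 13.05
tcp_pos: [0.5993, 0.3699, 0.1117]
eef_rot: [-52.1, 89.7, 44.2]
contact_force: [-1.2, -0.6, -0.3]
gripper_width: 0.0004
t 13.1 gauge xyz [-0.1439  0.1619] 0.1117 F gauge [-0.2 -1.4 -0.3]
t 13.15 gauge xyz [-0.144   0.1611] 0.112 F gauge [0.3 0.4 0.6]
(array([-0.03,  0.14,  0.15]), array([ 0.048 , -0.0038, -0.0001]))
wrist4.pkl
  yaw -69.7197
  nlip 138
  lipx [-0.0993, -0.0853, -0.0616]
  lipy [-0.0198, 0.0533]
  nb 2722
  bmean [-0.0348, 0.0133]
  bext [0.036, 0.0646]
  ntab 318
  tab [[-0.1039, 0.1344], [-0.0978, 0.1413], [-0.0916, 0.1486]]
  lev [[-0.0883, 0.0564], [-0.0562, 0.084], [-0.0314, 0.1185]]
  guideR [[-0.0852, -0.066], [0.0, -0.0451]]
  guideL [[-0.0989, 0.0459], [0.0276, 0.0845]]
```

View pics/g4.png

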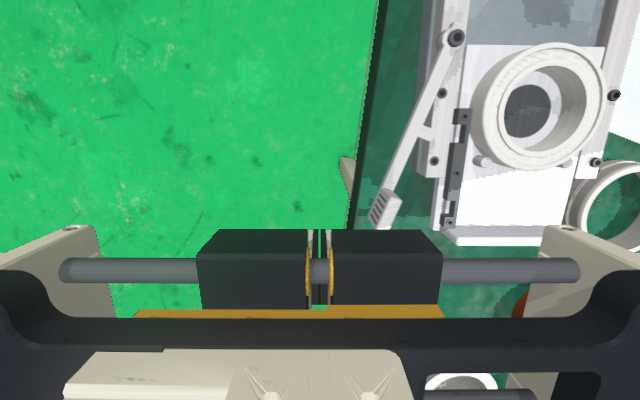

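```bash
python3 -c "
from tgt import *
import pickle
c,T=pickle.load(open('wrist4.pkl','rb'));P=cloud(c,T);R=zr(YAW)[:2,:2]
L=np.dstack([(P[...,:2]-O)@R,P[...,2]])
for n,uv in dict(tabtop=(383,200),tab2=(378,215),tab3=(388,192),lev=(410,140),piv=(456,37),stick=(345,165),stick2=(350,190),lip=(495,237)).items(): print(n,L[uv[1],uv[0]].round(4))
m=(abs(L[...,2]-.081)<.004)&(L[...,0]<-.09)&(L[...,1]>.06)&(np.arange(400)[:,None]<228)
print(m.sum(),np.percentile(L[m],[1,50,99],axis=0).round(4))
lm=(abs(L[...,2]-.070)<.002)&(abs(L[...,1]-.004)<.045)&(L[...,0]<-.13)&(np.arange(400)[:,None]<250)
print(lm.sum(),np.percentile(L[lm],[1,50,99],axis=0).round(4) if lm.sum() else '')
"
```

```text
tabtop [-0.1269  0.1173  0.0733]
tab2 [-0.1382  0.1206  0.0745]
tab3 [-0.1223  0.1126  0.0679]
lev [-0.0849  0.095   0.0539]
piv [-0.0152  0.0707  0.0579]
stick [-0.2087  0.0865 -0.5864]
stick2 [-0.2373  0.0909 -0.386 ]
lip [-0.1586  0.0259  0.069 ]
482 [[-0.1453  0.1074  0.0773]
 [-0.1337  0.1151  0.0809]
 [-0.1224  0.1229  0.0825]]
660 [[-0.1656 -0.0095  0.0681]
 [-0.1616  0.0198  0.07  ]
 [-0.158   0.0483  0.0717]]
```

```bash
python3 -m creep '[{"ax":0,"ay":0,"az":0,"tx":0.025,"ty":0,"tz":0,"fingers":0.0},{"ax":0,"ay":0,"az":0,"tx":0.048,"ty":0,"tz":0,"fingers":0.0},{"ax":0,"ay":0,"az":0,"tx":0.048,"ty":0.008,"tz":0,"fingers":0.0},{"ax":0,"ay":0,"az":0,"tx":0.048,"ty":0.016,"tz":0,"fingers":0.0},{"ax":0,"ay":0,"az":0,"tx":0.048,"ty":0.024,"tz":0,"fingers":0.0}]'
python3 -c "
from tgt import *
cur()"
python3 -m creep '[{"ax":0,"ay":0,"az":0,"tx":0,"ty":0.008,"tz":0,"fingers":0.0},{"ax":0,"ay":0,"az":0,"tx":0,"ty":0.016,"tz":0,"fingers":0.0},{"ax":0,"ay":0,"az":0,"tx":0,"ty":0.022,"tz":0,"fingers":0.0}]'
python3 -c "
from tgt import *
cur()
c,T=cap('wrist');cv2.imwrite('pics/g5.png',c['pixels']);cur()"
```

```text
time_s: 13.65
tcp_pos: [0.573, 0.3679, 0.0663]
eef_rot: [-54.9, 89.6, 41.5]
contact_force: [-0.1, 1.8, 0.6]
gripper_width: 0.0003
t 13.65 gauge xyz [-0.145  0.137] 0.0663 F gauge [-1.8  0.1  0.6]
time_s: 13.95
tcp_pos: [0.551, 0.365, 0.0654]
eef_rot: [-53.2, 89.7, 43.2]
contact_force: [0.9, 0.6, 0.8]
gripper_width: 0.0004
t 13.95 gauge xyz [-0.1446  0.1148] 0.0654 F gauge [-0.5  1.   0.8]
t 14.0 gauge xyz [-0.1443  0.114 ] 0.0651 F gauge [ 1.4 -1.9 -0.8]
```

View pics/g5.png

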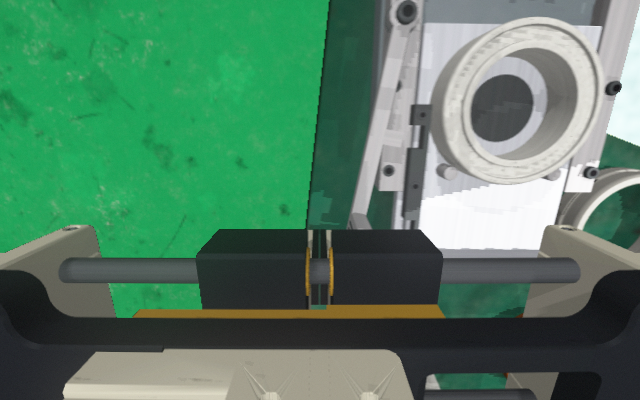

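```bash
python3 -m creep '[{"ax":0,"ay":0,"az":0,"tx":0,"ty":0.005,"tz":0,"fingers":0.0},{"ax":0,"ay":0,"az":0,"tx":0,"ty":0.009,"tz":0,"fingers":0.0},{"ax":0,"ay":0,"az":0,"tx":0,"ty":0.012,"tz":0,"fingers":0.0},{"ax":0,"ay":0,"az":0,"tx":0,"ty":0.014,"tz":0,"fingers":0.0}]'
python3 -c "
from tgt import *
cur()"
python3 -m creep '[{"ax":0,"ay":0,"az":0,"tx":0,"ty":0.001,"tz":0,"fingers":0.0},{"ax":0,"ay":0,"az":0,"tx":0,"ty":0.002,"tz":0,"fingers":0.0}]'
python3 -c "
from tgt import *
cur()
c,T=cap('wrist');cv2.imwrite('pics/g6.png',c['pixels']);cur()"
```

```text
time_s: 14.4
tcp_pos: [0.5375, 0.3631, 0.0643]
eef_rot: [-55.5, 89.8, 40.9]
contact_force: [1.1, -0.1, -0.1]
gripper_width: 0.0006
t 14.4 gauge xyz [-0.1441  0.1012] 0.0643 F gauge [ 0.2  1.1 -0.1]
time_s: 14.6
tcp_pos: [0.5357, 0.3629, 0.0643]
eef_rot: [-56.1, 89.8, 40.4]
contact_force: [0.7, 0.4, 0.1]
gripper_width: 0.0006
t 14.6 gauge xyz [-0.1441  0.0994] 0.0643 F gauge [-0.4  0.7  0.1]
t 14.65 gauge xyz [-0.1442  0.0993] 0.0643 F gauge [-0.5 -0.1 -0.7]
```

View pics/g6.png

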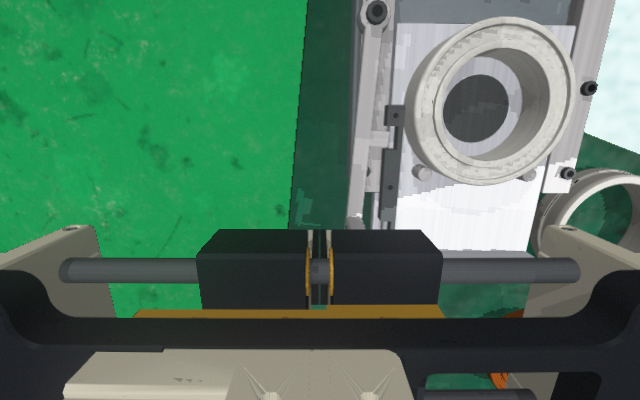

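```bash
python3 -m creep '[{"ax":0,"ay":0,"az":0,"tx":0,"ty":0.001,"tz":0,"fingers":0.0},{"ax":0,"ay":0,"az":0,"tx":0,"ty":0.002,"tz":0,"fingers":0.0},{"ax":0,"ay":0,"az":0,"tx":0,"ty":0.003,"tz":0,"fingers":0.0}]'
python3 -c "
from tgt import *
cur()"
python3 -m creep '[{"ax":0,"ay":0,"az":0,"tx":0,"ty":0.001,"tz":0,"fingers":0.0}]'
python3 -c "
from tgt import *
cur()"
```

```text
time_s: 14.95
tcp_pos: [0.5327, 0.3626, 0.0644]
eef_rot: [-55.2, 89.8, 41.2]
contact_force: [0.5, 0.3, -1.1]
gripper_width: 0.0008
t 14.95 gauge xyz [-0.1442  0.0963] 0.0644 F gauge [-0.2  0.5 -1.1]
time_s: 15.05
tcp_pos: [0.5317, 0.3625, 0.0644]
eef_rot: [-55.5, 89.8, 40.9]
contact_force: [-0.5, 0.4, -0.3]
gripper_width: 0.0004
t 15.05 gauge xyz [-0.1442  0.0953] 0.0644 F gauge [-0.4 -0.4 -0.3]
```

```bash
python3 -m creep '[{"ax":0,"ay":0,"az":0,"tx":0,"ty":0.001,"tz":0,"fingers":0.0}]'
python3 -c "
from tgt import *
cur()"
python3 -m creep '[{"ax":0,"ay":0,"az":0,"tx":0,"ty":0.001,"tz":0,"fingers":0.0}]'
python3 -c "
from tgt import *
cur();c,T=cap('wrist');cv2.imwrite('pics/g7.png',c['pixels'][:330,240:600])"
```

```text
time_s: 15.15
tcp_pos: [0.5306, 0.3624, 0.0644]
eef_rot: [-55.3, 89.8, 41.1]
contact_force: [0.4, 1.1, -0.1]
gripper_width: 0.0006
t 15.15 gauge xyz [-0.1442  0.0943] 0.0644 F gauge [-1.   0.5 -0.1]
time_s: 15.25
tcp_pos: [0.5297, 0.3623, 0.0644]
eef_rot: [-55.2, 89.8, 41.2]
contact_force: [0.7, 0.4, -0.1]
gripper_width: 0.0005
t 15.25 gauge xyz [-0.1442  0.0933] 0.0644 F gauge [-0.3  0.7 -0.1]
```

View pics/g7.png

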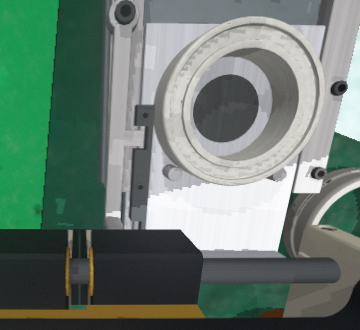

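```bash
python3 -m creep '[{"ax":0,"ay":0,"az":0,"tx":0,"ty":0.001,"tz":0,"fingers":0.0},{"ax":0,"ay":0,"az":0,"tx":0,"ty":0.002,"tz":0,"fingers":0.0}]'
python3 -c "
from tgt import *
cur()"
python3 -m creep '[{"ax":0,"ay":0,"az":0,"tx":0,"ty":0.001,"tz":0,"fingers":0.0},{"ax":0,"ay":0,"az":0,"tx":0,"ty":0.002,"tz":0,"fingers":0.0}]'
python3 -c "
from tgt import *
cur()"
```

```text
time_s: 15.5
tcp_pos: [0.5277, 0.3621, 0.0644]
eef_rot: [-55.1, 89.8, 41.3]
contact_force: [0.3, 0.1, -0.1]
gripper_width: 0.0004
t 15.5 gauge xyz [-0.1442  0.0913] 0.0644 F gauge [-0.   0.3 -0.1]
time_s: 15.7
tcp_pos: [0.5272, 0.3621, 0.0646]
eef_rot: [-64.9, 89.6, 31.6]
contact_force: [11.3, -1.6, -5.5]
gripper_width: 0.0003
t 15.7 gauge xyz [-0.1443  0.0909] 0.0646 F gauge [ 2.8 11.1 -5.5]
```

```bash
python3 -m creep '[{"ax":0,"ay":0,"az":0,"tx":0,"ty":-0.006,"tz":0,"fingers":0.0},{"ax":0,"ay":0,"az":0,"tx":0,"ty":-0.026,"tz":0,"fingers":0.0},{"ax":0,"ay":0,"az":0,"tx":-0.02,"ty":-0.03,"tz":0,"fingers":0.0},{"ax":0,"ay":0,"az":0,"tx":-0.06,"ty":-0.03,"tz":0.02,"fingers":0.0},{"ax":0,"ay":0,"az":0,"tx":-0.1,"ty":0,"tz":0.05,"fingers":0.0}]'
python3 -m creep '[{"ax":0,"ay":0,"az":0,"tx":-0.04,"ty":0.03,"tz":0.02,"fingers":0.0},{"ax":0,"ay":0,"az":0,"tx":-0.07,"ty":0.05,"tz":0.03,"fingers":0.0},{"ax":0,"ay":0,"az":0,"tx":-0.07,"ty":0.05,"tz":0.03,"fingers":0.0},{"ax":0,"ay":0,"az":0,"tx":-0.07,"ty":0.05,"tz":0.03,"fingers":0.0}]'
python3 - <<'E'
from tgt import *
import pickle
c,T=cap('wrist');cur();pickle.dump((c,T),open('wrist5.pkl','wb'));cv2.imwrite('pics/h.png',c['pixels'])
P=cloud(c,T);R=zr(YAW)[:2,:2];L=np.dstack([(P[...,:2]-O)@R,P[...,2]])
v=np.arange(400)[:,None]<225
def pr(n,m,): print(n,m.sum(),np.percentile(L[m],[1,50,99],axis=0).round(4).tolist() if m.sum()>3 else '')
pr('tab',v&(L[...,2]>.074)&(L[...,2]<.09)&(L[...,0]<-.09)&(L[...,1]>.05)&(L[...,1]<.15))
pr('lip',v&(abs(L[...,2]-.070)<.003)&(abs(L[...,1]-.004)<.045)&(L[...,0]<-.13))
m=v&(abs(L[...,2]-.053)<.003)&(L[...,1]>.06)&(L[...,1]<.11)&(L[...,0]<-.03)&(L[...,0]>-.125)
pr('lev',m); 
for a in (-.12,-.1,-.09,-.05,-.04):
    k=m&(abs(L[...,0]-a)<.005)
    if k.sum(): print(a,np.percentile(L[k][:,1],[2,50,98]).round(4))
m=v&(abs(L[...,2]-.066)<.003)&(L[...,0]>-.12)&(L[...,0]<.0)&(abs(L[...,1])<.055); pr('bearing',m)
E
```

```text
time_s: 16.2
tcp_pos: [0.5263, 0.4069, 0.1594]
eef_rot: [-76.1, 89.8, 20.2]
contact_force: [0.1, 1.3, 0.4]
gripper_width: 0.0003
time_s: 16.6
tcp_pos: [0.4706, 0.4321, 0.2299]
eef_rot: [-44.9, 89.7, 51.6]
contact_force: [-0.5, -0.2, -1.1]
gripper_width: 0.0005
t 16.65 gauge xyz [-0.2194  0.0425] 0.2285 F gauge [ 0.4 -0.8 -1.2]
tab 284 [[-0.1595, 0.0655, 0.0761], [-0.145, 0.07, 0.0807], [-0.1308, 0.0753, 0.0827]]
lip 560 [[-0.1655, -0.0401, 0.0679], [-0.1621, 0.004, 0.0698], [-0.1588, 0.0486, 0.0718]]
lev 936 [[-0.1238, 0.0601, 0.0512], [-0.0774, 0.0698, 0.0531], [-0.0311, 0.0752, 0.0549]]
-0.12 [0.0601 0.0699 0.0751]
-0.1 [0.0655 0.0699 0.0746]
-0.09 [0.0631 0.0697 0.0752]
-0.05 [0.0657 0.07   0.0744]
-0.04 [0.0656 0.0698 0.0752]
bearing 2777 [[-0.1045, -0.0363, 0.0631], [-0.0668, 0.0045, 0.0651], [-0.0299, 0.0474, 0.0677]]
```

View pics/h.png

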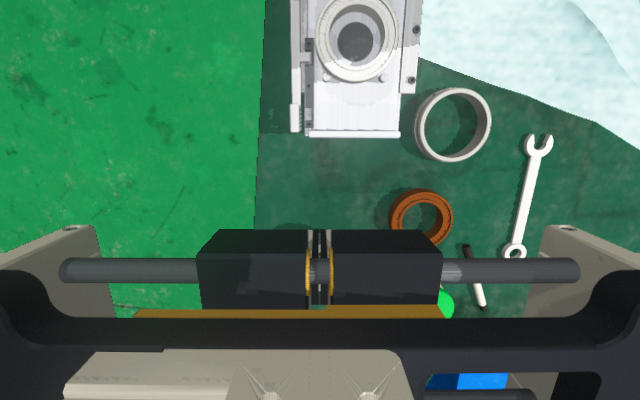

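Run:
```python
from tgt import *
import pickle
from scipy.optimize import least_squares
for f,lip in(("wrist1.pkl",-.0985),("wrist2.pkl",-.0985),("wrist5.pkl",-.1585)):
    c,T=pickle.load(open(f,"rb"));P=cloud(c,T);R=zr(YAW)[:2,:2];L=np.dstack([(P[...,:2]-O)@R,P[...,2]])
    v=np.arange(400)[:,None]<215
    m=v&(L[...,2]>.0635)&(L[...,2]<.069)&(np.hypot(L[...,0]-(lip+.095),L[...,1]-.004)<.056)
    m=m&(L[...,0]-lip>.045)
    q=L[m][:,:2]
    # outer edge via angular bins
    cc=np.array([lip+.095,.004])
    for _ in range(10):
        d=q-cc;a=np.degrees(np.arctan2(d[:,1],d[:,0]));rr=np.hypot(*d.T)
        pts=np.array([q[(abs((a-t+180)%360-180)<6)][np.argsort(rr[abs((a-t+180)%360-180)<6])[int(.97*(abs((a-t+180)%360-180)<6).sum())]] for t in range(100,265,8) if (abs((a-t+180)%360-180)<6).sum()>20])
        s=least_squares(lambda p:np.hypot(*(pts-p).T)-.044,cc,loss='soft_l1',f_scale=.001);cc=s.x
    print(f,len(pts),(cc-[lip,0]).round(4),s.cost)
c,T=pickle.load(open("wrist5.pkl","rb"));cv2.imwrite("pics/i.png",cv2.resize(c["pixels"][0:150,270:430],None,fx=4,fy=4,interpolation=cv2.INTER_CUBIC))
```

```text
wrist1.pkl 21 [0.0965 0.0052] 2.946291846482654e-06
wrist2.pkl 21 [0.0963 0.0053] 8.234247966118504e-07
wrist5.pkl 21 [0.0963 0.0056] 1.151488819375013e-06
```

View pics/i.png

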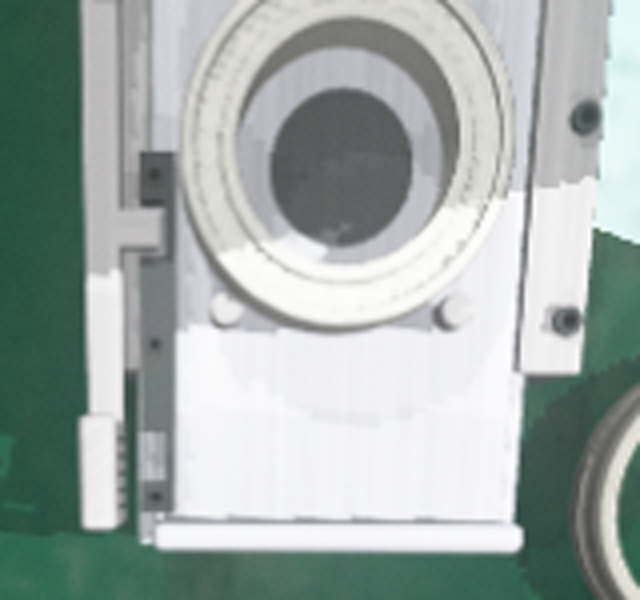

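```bash
python3 -c "
from plant import r,order
s=r.get_state();print(s['qd'].round(1),s['contact_force'].round(1));print(order.close_job())"
```

```text
[-0.8  1.4 -0.9 -0.1  0.3 -0. ] [-0.7 -0.5 -1.2]
the job is handed in; nothing more can be done
None
```

The job is done and handed in at about 16.7 s of the allowed 51 s: the slide is out at its front stop with the bearing on it, and the keeper is home in the other notch.

**What I did**
- The tall red-and-white column beside the gauge blocked the direct way, so I took the arm over the top of it.
- I pushed the keeper's tab aside to about 0.36 rad, which put its nose well clear of the notch.
- I hooked the closed fingertips behind the lip and drew the slide out at about 30 mm/s, slowing near the end. The pull was about 4–5 N and rose to 17 N when the slide met its front stop.
- I pushed the tab home from its outer side until it came up solid at about 11 N, then moved the fingers clear and up.

**Last checks**
- **Slide:** the wrist camera puts the lip 60 mm further out than at the start, give or take about 1 mm.
- **Keeper:** the lever lies parallel to the slide (centre y 0.070 m all along it), and the close-up shows its nose in the rear notch.
- **Bearing:** it sits behind its pins, 96.3 mm behind the lip's inner face. That was 96.3–96.5 mm before, against 95 mm nominal, which is within the calibration.
- **Robot:** it was clear of everything and all but at rest, with only sensor noise on the wrist force.
- **Bystanders:** I measured none of them at the end. The setting ring showed in the last picture and had not visibly moved. I did not look again at the cup bush, carton or tape roll, but the arm did not go near them.

No check failed. One automatic fit of the gauge's angle gave a false value during the work, because the slide had moved out of its search window; I ignored it and measured that picture again with the earlier angle.

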